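# Unhook the waxed seals with the lifter and row them up in the tray

## Task

The two amber seals on the drying rack are freshly waxed and must not be touched by the robot itself: with the red-handled lifter, lift each one by its steel bail up and off its peg and set it down gently, upright and square with the tray, in an empty compartment of the wooden tray, one seal to a compartment. Then stand the lifter back in the middle of its green mat. Leave the cream seals hanging, the jade seal standing in the tray, and everything else on the desk where it is.

Things in the scene. Friction and masses are not known exactly. Their poses are not given: they have to be found in the camera images.
- lifter_dip (a point): the tines' dip, midway between them, 100 mm in front of the handle axis, 10 mm above the underside: the underside of a carried bail bar lies here
- peg_1 (a point): point on the axis of the peg at rack y = -117 mm, above the rack origin line, 190 mm high; the others are at y = -39, 39, 117 mm. All pegs: 6 mm thick, from the crossbeam (x = 45 mm) to x = -20 mm, tip turned up to 202 mm
- lifter: Lifter, 0.16 kg, stands by itself: red upright handle 24 (x) x 22 (y) mm, top at 96 mm, on a steel foot 44 x 44 x 12 mm, with two steel tines along +x at y = -13 and +13 mm, 7 mm thick, 5 to 13 mm high out to x = 93 mm; then a V-shaped dip (see point lifter_dip) and a tip turned up to 16.5 mm height, ending at x = 112 mm. Origin: underside, on the handle axis; z up
- lifter_mid (a point): centre of the lifter's footprint on its underside, 50 mm in front of the handle axis
- mat: Thin dark green mat on the desk, 170 (x) x 80 (y) x 3 mm, fixed; origin at the centre of its underside. The lifter starts on it, handle axis at about x = -50 mm
- rack: Wooden drying rack, fixed. Origin on the desk under the line where the seals hang; y along the row of four brass pegs, which point to -x. Crossbeam 14 mm square at peg height, face at x = +45 mm; posts 20 mm square at y = -165 and 165, x = 55 mm, 216 mm high; feet 24 mm wide, 16 mm high under the posts, from x = -45 to +80 mm
- tray: Low wooden tray, fixed, 66 (x) x 224 (y) x 16 mm, three compartments in a row along y, each 58 x 69 mm inside, floor at 4 mm, dividers and rim at 16 mm. Origin: centre of underside
- cell_2 (a point): floor centre of the middle compartment, empty at the start
- cell_3 (a point): floor centre of the -y compartment, empty at the start
- amber_1: Amber (orange-yellow) seal, hanging on the rack, freshly waxed: stone block 34 x 34 x 64 mm, about 0.2 kg, steel bail on top: 3 mm plate 10 x 60 mm (top at 67 mm), upright wires at y = -25 and +25 mm, bar along y at 110 mm; wire 5 mm thick, so the opening seen along x is 45 wide, 40 mm high. Origin: centre of the underside, z up
- amber_1_bar (a point): middle of its bail bar, 110 mm above the origin; within y = 6 mm of it the bar rises 5 mm to a little peak that sits on the peg
- amber_2: The other amber seal, the same: sizes and origin as amber_1
- amber_2_bar (a point): middle of its bail bar, 110 mm above the origin; within y = 6 mm of it the bar rises 5 mm to a little peak that sits on the peg
- cream_1: Cream white seal that stays hanging on the rack; sizes and origin as amber_1
- cream_2: Cream white seal that stays hanging on the rack; sizes and origin as amber_1
- jade: Dark green seal standing in the tray's +y compartment (centre at tray y = +73 mm), stays there; sizes and origin as amber_1
- teapot: Black clay teapot, 110 mm across, 134 mm high with its overhead handle, spout to +y reaching 85 mm; origin centre of underside
- vise: Small wooden seal vise, 110 x 65 x 48 mm; origin centre of underside
- paste: Round white and blue paste dish with lid, 73 mm across, 30 mm high; origin centre of underside
- blanks: Row of four little stone blanks joined, 28 (x) x 96 (y) x 28 mm; origin centre of underside
- chisel: Chisel lying along x, 165 mm long, 10 mm thick; origin near the middle, underside
- pencil: Red pencil lying along x, 177 mm long, 9 mm thick; origin at the middle, underside

How it is judged:
On the way, in this order (a step that is already met when the one before it is completed fails the run):
1. a first amber seal hangs on the lifter, clear of the rack (((contact force between lifter and amber_1 above 0.7 N and contact force between amber_1 and rack below 0.05 N and height (world z) of amber_1 above 0.03 m and x of amber_1_bar in the frame of lifter between 0.06 and 0.115 m) or (contact force between lifter and amber_2 above 0.7 N and contact force between amber_2 and rack below 0.05 N and height (world z) of amber_2 above 0.03 m and x of amber_2_bar in the frame of lifter between 0.06 and 0.115 m))), for 0.2 s.
2. with that one standing in an empty compartment, the other amber seal hangs on the lifter, clear of the rack (((((horizontal distance between amber_1 and cell_2 below 0.026 m and z of amber_1 in the frame of tray below 0.009 m) or (horizontal distance between amber_1 and cell_3 below 0.026 m and z of amber_1 in the frame of tray below 0.009 m)) and (contact force between lifter and amber_2 above 0.7 N and contact force between amber_2 and rack below 0.05 N and height (world z) of amber_2 above 0.03 m and x of amber_2_bar in the frame of lifter between 0.06 and 0.115 m)) or (((horizontal distance between amber_2 and cell_2 below 0.026 m and z of amber_2 in the frame of tray below 0.009 m) or (horizontal distance between amber_2 and cell_3 below 0.026 m and z of amber_2 in the frame of tray below 0.009 m)) and (contact force between lifter and amber_1 above 0.7 N and contact force between amber_1 and rack below 0.05 N and height (world z) of amber_1 above 0.03 m and x of amber_1_bar in the frame of lifter between 0.06 and 0.115 m)))), for 0.2 s.
At the end, for the whole second after the job is handed in: One amber seal stands in each empty compartment (26 mm of its centre, 0.1 rad of upright, 0.3 rad of square), at rest; cream seals hang as before (35 mm), jade seal stands as before (30 mm); lifter stands on its mat, footprint centre within 50 mm along and 35 mm across of mat centre ((((horizontal distance between amber_1 and cell_2 below 0.026 m and z of amber_1 in the frame of tray below 0.009 m) and (horizontal distance between amber_2 and cell_3 below 0.026 m and z of amber_2 in the frame of tray below 0.009 m)) or ((horizontal distance between amber_2 and cell_2 below 0.026 m and z of amber_2 in the frame of tray below 0.009 m) and (horizontal distance between amber_1 and cell_3 below 0.026 m and z of amber_1 in the frame of tray below 0.009 m))) and angle between each of amber_1, amber_2, jade, lifter's own z axis and vertical below 0.1 rad and linear speed of each of amber_1, amber_2, lifter below 0.02 m/s and (angle between the x axis of amber_1 and the x axis of tray, either way round below 0.3 rad or angle between the x axis of amber_1 and the y axis of tray, either way round below 0.3 rad) and (angle between the x axis of amber_2 and the x axis of tray, either way round below 0.3 rad or angle between the x axis of amber_2 and the y axis of tray, either way round below 0.3 rad) and distance of each of cream_1, cream_2 from where it was at the start of the episode below 0.035 m and distance of jade from where it was at the start of the episode below 0.03 m and z of lifter in the frame of mat below 0.009 m and x of lifter_mid in the frame of mat between -0.05 and 0.05 m and y of lifter_mid in the frame of mat between -0.035 and 0.035 m); the robot touches nothing.
It fails at once if the robot itself (gripper, fingers or arm) touches an amber seal or its steel bail (contact force between any of the fingers, the arm and amber_1 above 0.5 N or contact force between any of the fingers, the arm and amber_2 above 0.5 N).
It fails at once if an amber seal tips over, or is dropped or slammed into the tray (over 25 N) (angle between any of amber_1, amber_2's own z axis and vertical above 0.9 rad or contact force between any of amber_1, amber_2 and tray above 25 N).
It fails at once if a cream seal is knocked off its peg (moved over 60 mm) (distance of any of cream_1, cream_2 from where it was at the start of the episode above 0.06 m).
It fails at once if the jade seal is knocked over or out of place (over 40 mm) (distance of jade from where it was at the start of the episode above 0.04 m or angle between jade's own z axis and vertical above 0.5 rad).
It fails at once if another thing on the desk is shoved more than 30 mm (distance of any of teapot, vise, paste, blanks, chisel, pencil from where it was at the start of the episode above 0.03 m).
It also fails if it takes over 72 s, if anything falls off the work surface, if the arm or the gripper's body presses on something with over 40 N, if the wrist force passes 120 N, or if a joint passes its speed limit or range.

## Robot

A 6-joint arm with a two-finger parallel gripper is mounted at the origin on the work surface. World frame = base frame: x ahead of the robot, y to its left, z up, the work surface at z = 0. Lengths are in m, angles in rad, forces in N, time in s.
With the tool pointing down it reaches from about 0.25 to 0.725 m from the base axis. Payload 4 kg.
Tool frame: the origin (TCP) lies at the very end of the fingers, on their centre line; the grasp point (between the pads) lies 19 mm behind it; z points along the fingers, y is the line along which they close (so a half turn about z gives the same grasp; the last joint's range is limited). The gripper opens to 85 mm and grips with 20 to 120 N. Pads are 22 mm wide; open, the fingers measure 114 mm over their backs; the gripper's body (76 mm by 85 mm) begins 54 mm behind the grasp point. The pads swing forward as they close: fully open they stand 13 mm farther back than shut.
Start: joints at [-1.155, 0.241, 0.005, 1.335, 0, 1.571], TCP at [0.202, -0.457, 0.231] pointing down, gripper open.
Joint ranges: [-2.72, 2.72], [-1.05, 1.87], [-1.09, 1.28], [-1.99, 2.15], [-1.42, 1.44], [-3.14, 3.14]. Speed limits (rad/s): [2.79, 2.79, 3.14, 3.14, 3.14, 3.14].

## Interface

Orientations are given as a unit quaternion [x, y, z, w].
In Python, from workcell import monitor, viewer, job gives the robot as it stands.
- The arm moves only by the tool arm_command, never from a script. Its argument "increments" is a list of rows, each an object of numbers: "dx", "dy", "dz": the shift along the tool's x, y, z in cm; "wx", "wy", "wz": the turn, a rotation vector about the tool's x, y, z in rad; "grip": the finger opening in cm, from 0 to 8.54. In form: [{"dx": .., "dy": .., "dz": .., "wx": .., "wy": .., "wz": .., "grip": ..}, ...]. A call has 1 to 10 rows; each row is the pose to reach, as a shift and turn from the pose commanded when the call began, along the tool's axes at that moment; what a row does not reach only later rows make up. A row lasts 1/10 s, in which the tool goes at most 50 mm and 8.59 degrees, less where a joint would pass 70% of its speed; a pose out of reach is approached as far as the arm can. A call with a gripper value outside its range is refused whole. The fingers move at their own pace and stop on an object; the grip force is fixed at half the most. Time passes only in rows, so rows that repeat a pose let the fingers close. It gives the time, the measured TCP pose, the force, the opening and the grip force at its end, in the units of the state.
- monitor.get_obs(): the state, without advancing time (a new reading comes with each control period).
- viewer.camera(name): name is "scene" or "top" or "wrist"; returns (picture, depth): 480x640x3 uint8, red, green, blue; 480x640 float32, m along the optical axis (not along the pixel's ray), 0 where there is no reading.
- viewer.get_calibration(name): a dict with "fovy" (degrees; the focal length in pixels is half the picture's height over the tangent of half this angle, whatever the lens; pixels are square), "cx", "cy" (the principal point, pixels), "dist_coeffs" ([k1, k2, p1, p2, k3] as OpenCV has them; the pictures are not rectified), "view" (4x4, takes a point from world to camera coordinates). Camera axes: x right, y up, looking along -z (the intrinsics and any distortion apply to the point x, -y, -z); pixel columns grow to the right and rows downward; lengths in m; the calibration is good to about 2 mm. A picture is of the moment at which its call begins: read the wrist's pose just before it. get_calibration takes no time and is no camera call; for the wrist camera it gives the pose at the moment of the call.
- job.job_done(): hands the job in; it is judged then, once.
The state is a dict: "clock": time; "joint_pos": joint angles; "joint_vel": joint speeds; "tau": joint torques, N m; "eef_pos": TCP position; "tool_rot": TCP orientation; "ft_force": force on the tool from outside, world axes, zero at the start; "ft_torque": the same for the moment, N m; "grip_width": finger opening in m; "grasp_force": force on a finger pad.
Only numpy, scipy, OpenCV 4.12 (cv2) and the standard library are available. Lean on these libraries where they do the work, as an engineer would, in place of code of your own. Each camera call takes 0.05 s, during which the arm holds its last target. There are 200 camera calls.

## Working session

There is one attempt and no reset: what is moved stays moved. The work goes in short steps, Python scripts to look and compute and a tool call to move; the robot and the scene stay as the last step left them, time stands still between calls to the robot, and variables do not carry over. Pictures are saved under pics/ and viewed, at most 10 in all, crops included, and the job is handed in when it is done.

Besides the shell and the picture viewer there is one more tool, called after "Call:" as name(argument=value, ...) on one line, values as JSON. arm_command: Moves the arm, as the interface text tells. Its arguments: {"type":"object","properties":{"increments":{"type":"array","items":{"type":"object","properties":{"dx":{"type":"number"},"dy":{"type":"number"},"dz":{"type":"number"},"wx":{"type":"number"},"wy":{"type":"number"},"wz":{"type":"number"},"grip":{"type":"number"}}}}},"required":["increments"]}

```bash
mkdir -p pics; ls
cat > h.py <<'E'
import numpy as np, cv2
from workcell import monitor, viewer, job
def cal(name):
    c=viewer.get_calibration(name); f=240/np.tan(np.radians(c['fovy'])/2)
    K=np.array([[f,0,c['cx']],[0,f,c['cy']],[0,0,1]]); return K,np.array(c['dist_coeffs'],float),np.array(c['view'])
def shot(name,fn=None):
    c=cal(name); p,d=viewer.camera(name)
    if fn: cv2.imwrite('pics/'+fn,p[...,::-1])
    return p,d,c
F=np.diag([1.,-1,-1])
def rays(c,uv):
    K,D,V=c; n=cv2.undistortPoints(np.array(uv,float).reshape(-1,1,2),K,D).reshape(-1,2)
    d=np.c_[n,np.ones(len(n))]@F; R=V[:3,:3]; return -R.T@V[:3,3], d@R
def onplane(c,uv,z):
    o,d=rays(c,uv); return o+d*((z-o[2])/d[:,2])[:,None]
def depthpts(c,uv,dep):
    o,d=rays(c,uv); uv=np.array(uv).astype(int); return o+d*dep[uv[:,1],uv[:,0]][:,None]
def proj(c,P):
    K,D,V=c; P=np.array(P,float).reshape(-1,3); q=(P@V[:3,:3].T+V[:3,3])@F
    return cv2.projectPoints(q,np.zeros(3),np.zeros(3),K,D)[0].reshape(-1,2)
def tri(c1,u1,c2,u2):
    A=np.zeros((3,3));b=np.zeros(3)
    L=[(c1,u1),(c2,u2)]; R=[]
    for c,u in L:
        o,d=rays(c,[u]); d=d[0]/np.linalg.norm(d[0]); M=np.eye(3)-np.outer(d,d); A+=M;b+=M@o;R.append((o,M))
    x=np.linalg.solve(A,b); return x,[np.linalg.norm(M@(x-o)) for o,M in R]
E
python3 - <<'E'
from h import *
for n in('scene','top'):
    p,d,c=shot(n,n+'0.png'); np.savez(n+'0.npz',p=p,d=d,K=c[0],D=c[1],V=c[2]); print(n,c[0][0,0],c[1],(-c[2][:3,:3].T@c[2][:3,3]).round(3))
o=monitor.get_obs(); print(o['clock'],o['tool_rot'],o['eef_pos'],o['grip_width'])
E
```

```text
pics
scene 468.0899510437944 [-0.1184501  0.         0.         0.         0.       ] [ 1.277 -0.269  0.776]
top 460.2770594566024 [-0.07415474  0.          0.          0.          0.        ] [ 0.36  -0.015  1.28 ]
0.1 [ 9.78469229e-01  2.06390651e-01 -1.91154825e-04 -9.11060676e-04] [ 0.20173147 -0.45688894  0.23051409] 0.08533881744624275
```

View pics/scene0.png

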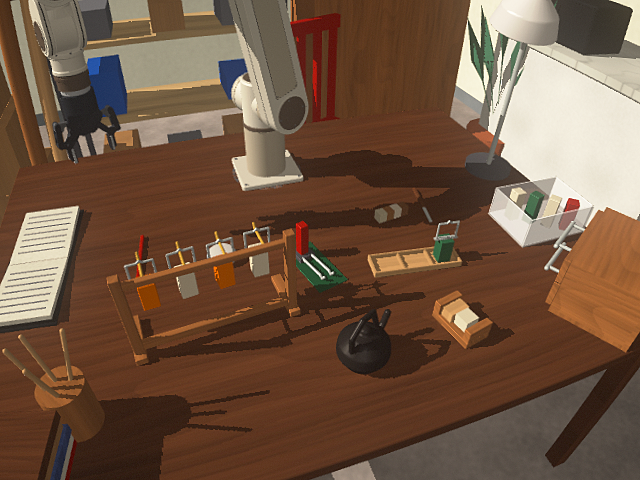

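View pics/top0.png

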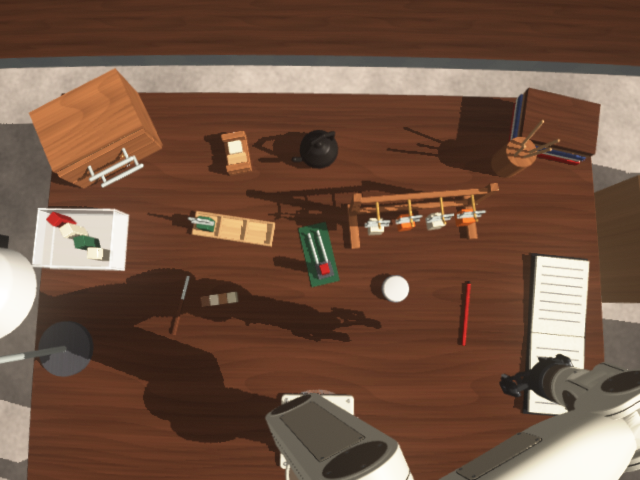

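The scene view shows the rack with amber, cream, amber, cream seals at (148,296), (187,285), (224,273) and (260,262). The lifter is on its mat at (303,240)–(330,275), the tray at (415,260) with jade at (445,247). In the top view the lifter handle is at (324,268), the tray at (233,228) and the amber seals at (406,222) and (468,216).

```bash
cat > m1.py <<'E'
from h import *
def load(n):
    z=np.load(n+'0.npz'); c=(z['K'],z['D'],z['V']); p,d=z['p'],z['d']
    v,u=np.mgrid[0:480,0:640]; uv=np.c_[u.ravel(),v.ravel()]
    return p,d,c,depthpts(c,uv,d).reshape(480,640,3)
def rect(P):
    (cx,cy),(w,h),a=cv2.minAreaRect(P[:,:2].astype(np.float32)*1000); return np.round([cx,cy,w,h,a],1)
for n in('top','scene'):
    p,d,c,X=load(n); hsv=cv2.cvtColor(p,cv2.COLOR_RGB2HSV).astype(int); H,S,V=hsv[...,0],hsv[...,1],hsv[...,2]
    z=X[...,2]; x,y=X[...,0],X[...,1]; print('==',n)
    desk=(abs(x-.25)<.1)&(abs(y)<.3)&(abs(z)<.02); print('desk z',np.median(z[desk]))
    red=((H<6)|(H>174))&(S>170)&(V>90)&(x>.2)&(x<.5)&(abs(y)<.2)&(z>.02)
    print('red',red.sum(),X[red].mean(0).round(4),'top',rect(X[red&(z>.09)]) if (red&(z>.09)).sum()>5 else None, np.percentile(z[red],[5,95]).round(4))
    g=(H>55)&(H<90)&(S>90)&(x>.2)&(x<.6)&(abs(y)<.15)&(abs(z)<.012)
    print('mat',g.sum(),rect(X[g]),np.median(z[g]).round(4))
    st=(S<60)&(V>110)&(x>.25)&(x<.6)&(y>-.06)&(y<.1)&(z<.03)&(z>-.01)
    print('tines',st.sum(),X[st].mean(0).round(4),rect(X[st]) if st.sum()>4 else 0)
    am=(H>5)&(H<17)&(S>200)&(V>150)&(y<0)&(x>.3)&(x<.6)&(z>.03)&(z<.2)
    k,l,s,cc=cv2.connectedComponentsWithStats(am.astype(np.uint8))
    for i in range(1,k):
        if s[i,4]>8: print('amber',s[i],X[l==i].mean(0).round(4),np.percentile(z[l==i],[5,95]).round(3))
    ra=(z>.17)&(z<.24)&(x>.35)&(x<.7)&(y<0.05)&(y>-.5)&(H>5)&(H<20)
    print('rack',ra.sum(),rect(X[ra]),np.percentile(z[ra],[5,50,95]).round(3))
    tr=(z>.009)&(z<.024)&(x>.3)&(x<.6)&(y>.1)&(y<.4)&(H>8)&(H<25)&(S>60)&(V>90)
    k,l,s,cc=cv2.connectedComponentsWithStats(tr.astype(np.uint8)); i=1+np.argmax(s[1:,4])
    print('tray',s[i],rect(X[l==i]),np.median(z[l==i]).round(4))
    jd=(H>55)&(H<90)&(S>80)&(x>.3)&(x<.6)&(y>.1)&(y<.4)&(z>.055); print('jade',jd.sum(),rect(X[jd]) if jd.sum()>4 else 0,np.median(z[jd]))
def crop(n,a,b,c,d,s):
    p=np.load(n+'0.npz')['p'][b:d,a:c]; cv2.imwrite(f'pics/crop_{n}.png',cv2.resize(p[...,::-1],None,fx=s,fy=s,interpolation=cv2.INTER_CUBIC))
crop('top',290,170,500,300,3.8)
E
python3 m1.py
```

```text
== top
desk z -0.0010316665526677316
red 81 [ 0.4274 -0.0133  0.1233] top [401.2 -18.7  80.9  21.5  10.2] [0.0586 0.1022]
mat 698 [475.5   4.5 165.8  75.8  14.2] 0.0025
tines 212 [0.4923 0.0052 0.0116] [480.1   1.9 119.   35.2  17.7]
amber [461 219  14   6  42] [ 0.5487 -0.3729  0.1371] [0.114 0.147]
amber [400 225  12   6  37] [ 0.5347 -0.2188  0.1197] [0.09  0.144]
rack 1300 [ 573.  -257.2   87.2  351.8    5.6] [0.186 0.195 0.215]
tray [196 212  79  34 348] [542.6 242.2 222.8  64.3  82.3] 0.0147
jade 58 [549.4 313.3  30.7  30.8  80.4] 0.06622470198487118
== scene
desk z 0.001157070244375169
red 337 [ 0.4358 -0.0162  0.0665] top [430.4 -14.4  26.9  22.3  17.5] [0.0247 0.1004]
mat 706 [478.9   4.  163.9  79.3  14.2] 0.0038
tines 186 [0.4939 0.0053 0.0136] [489.9   4.6  98.5  37.3  22.1]
amber [214 267   6  13  35] [ 0.556  -0.2351  0.1184] [0.1   0.135]
amber [137 284  17  26  46] [ 0.5818 -0.3815  0.1311] [0.092 0.147]
rack 2579 [ 575.4 -256.5   90.1  350.     5.7] [0.18  0.195 0.215]
tray [368 247  94  28 688] [540.9 243.6 226.2  72.9  82.5] 0.0148
jade 85 [551.5 312.1  34.8  33.3  88.3] 0.06807987776379987
```

View pics/crop_top.png

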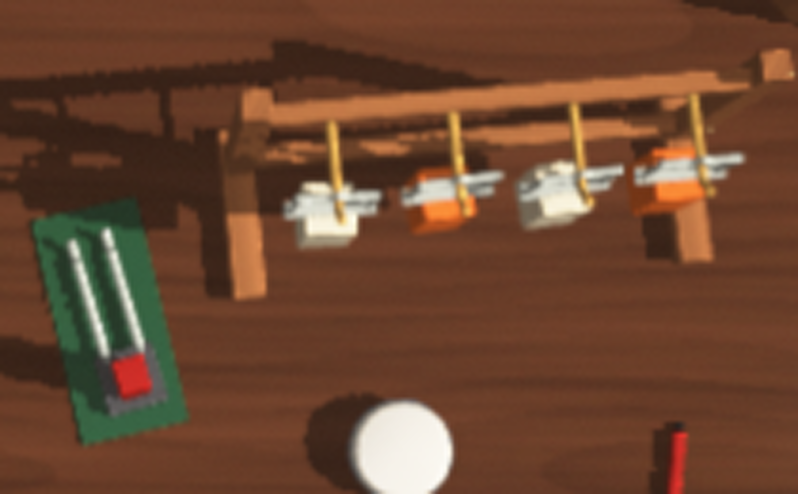

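The crop shows the lifter handle at (133,377) with its tines pointing up to (73,242) and (108,230), plus four brass pegs with steel bails crossing them at (335,205), (455,187), (578,183) and (700,168). Next I'll measure the bars, pegs and tines in both views.

```bash
cat > m2.py <<'E'
from m1 import load
from h import *
import sys
th=np.radians(5.6); R2=np.array([[np.cos(th),np.sin(th)],[-np.sin(th),np.cos(th)]])
def line(P):
    m=P.mean(0); u,s,v=np.linalg.svd(P-m,full_matrices=False); return v[0]*np.sign(v[0][np.argmax(abs(v[0]))]),s/np.sqrt(len(P))
for n in('top','scene'):
    p,d,c,X=load(n); hsv=cv2.cvtColor(p,cv2.COLOR_RGB2HSV).astype(int); H,S,V=hsv[...,0],hsv[...,1],hsv[...,2]
    x,y,z=X[...,0],X[...,1],X[...,2]; print('==',n)
    reg=(x>.45)&(x<.66)&(y<-.05)&(y>-.47)
    st=(S<70)&(V>90)&reg&(z>.182)&(z<.200)
    k,l,s,_=cv2.connectedComponentsWithStats(st.astype(np.uint8),connectivity=8)
    for yc in (-.145,-.22,-.30,-.375):
        m=st&(abs(y-yc)<.034)
        if m.sum()<4: continue
        P=X[m]; v,sd=line(P[:,:2]); print('bar',yc,m.sum(),np.median(P,0).round(4),'yr',P[:,1].min().round(4),P[:,1].max().round(4),'mid',((P[:,1].min()+P[:,1].max())/2).round(4),'ang',np.degrees(np.arctan2(-v[0],v[1])).round(1))
    br=(H>15)&(H<30)&(S>100)&(V>90)&reg&(z>.180)&(z<.21)
    for yc in (-.145,-.22,-.30,-.375):
        m=br&(abs(y-yc)<.036)
        if m.sum()<4: continue
        P=X[m]; v,sd=line(P[:,:2]); mm=P.mean(0);print('peg',yc,m.sum(),mm.round(4),'ang',np.degrees(np.arctan2(v[1],v[0])).round(1),'tip',P[np.argmin(P[:,0])].round(4),'far',P[np.argmax(P[:,0])].round(4))
    post=(z>.208)&(z<.222)&(x>.5)&(x<.7)&(y<0)&(y>-.5)&(H>4)&(H<22)&(S>80)
    k,l,s,_=cv2.connectedComponentsWithStats(post.astype(np.uint8))
    for i in range(1,k):
        if s[i,4]>10: P=X[l==i]; print('post',s[i,4],P.mean(0).round(4))
    bm=(z>.185)&(z<.203)&(x>.54)&(x<.66)&(y<-.09)&(y>-.41)&(H>4)&(H<15)&(S>80)
    P=X[bm]; v,sd=line(P[:,:2]); print('beam',bm.sum(),P.mean(0).round(4),'ang',np.degrees(np.arctan2(-v[0],v[1])).round(2))
    ti=(S<60)&(V>120)&(x>.43)&(x<.58)&(y>-.06)&(y<.1)&(z<.025)&(z>0.004)
    k,l,s,_=cv2.connectedComponentsWithStats(ti.astype(np.uint8))
    for i in range(1,k):
        if s[i,4]>20: P=X[l==i]; v,sd=line(P[:,:2]); print('tine',s[i,4],P.mean(0).round(4),'ang',np.degrees(np.arctan2(v[1],v[0])).round(1), 'end',P[np.argmax(P[:,0])].round(4))
    ht=((H<6)|(H>174))&(S>150)&(x>.38)&(x<.48)&(abs(y)<.06)&(z>.088)&(z<.106); P=X[ht]; print('htop',ht.sum(),P.mean(0).round(4),P.min(0).round(3),P.max(0).round(3))
E
sed -i 's/^for n in/if __name__=="__main__":\n  for n in/' m1.py
python3 - <<'E'
s=open('m1.py').read(); a,b=s.split('if __name__'); open('m1.py','w').write(a)
E
python3 m2.py
```

```text
== top
bar -0.145 45 [ 0.5366 -0.1425  0.193 ] yr -0.167 -0.1151 mid -0.1411 ang 4.0
bar -0.22 43 [ 0.5477 -0.2155  0.1929] yr -0.244 -0.1929 mid -0.2184 ang 8.7
bar -0.3 44 [ 0.5535 -0.2955  0.1929] yr -0.3223 -0.2694 mid -0.2959 ang 9.0
bar -0.375 46 [ 0.5641 -0.3716  0.1926] yr -0.398 -0.347 mid -0.3725 ang 5.7
peg -0.145 57 [ 0.5565 -0.1403  0.1922] ang 5.1 tip [ 0.521  -0.1445  0.2002] far [ 0.5853 -0.136   0.1934]
peg -0.22 57 [ 0.5649 -0.2184  0.1915] ang 5.4 tip [ 0.5294 -0.221   0.1999] far [ 0.5925 -0.2143  0.1884]
peg -0.3 50 [ 0.5711 -0.2948  0.1927] ang 5.6 tip [ 0.5344 -0.2987  0.2059] far [ 0.6006 -0.2945  0.1911]
peg -0.375 58 [ 0.5795 -0.3733  0.1917] ang 5.9 tip [ 0.5422 -0.3773  0.1946] far [ 0.607  -0.3735  0.191 ]
post 79 [ 0.6222 -0.416   0.2147]
post 77 [ 0.5903 -0.089   0.2136]
beam 814 [ 0.6026 -0.2556  0.1953] ang 5.34
tine 90 [ 0.4965 -0.0065  0.0132] ang 17.4 end [0.5405 0.0056 0.0158]
tine 88 [0.4906 0.0188 0.0134] ang 17.9 end [0.5313 0.0331 0.0185]
htop 75 [ 0.4304 -0.0134  0.0982] [ 0.418 -0.026  0.093] [ 0.443 -0.002  0.106]
== scene
bar -0.145 76 [ 0
[... 355 characters left out ...]
02 -0.1465  0.1964] far [ 0.6021 -0.1694  0.1844]
peg -0.22 51 [ 0.556  -0.2195  0.1947] ang 4.6 tip [ 0.5267 -0.2225  0.2014] far [ 0.596 -0.217  0.197]
peg -0.3 57 [ 0.5638 -0.2966  0.1943] ang 5.4 tip [ 0.5346 -0.2982  0.2009] far [ 0.5975 -0.2927  0.1937]
peg -0.375 54 [ 0.5726 -0.3743  0.1936] ang 5.8 tip [ 0.5444 -0.3785  0.2017] far [ 0.6037 -0.372   0.1913]
post 106 [ 0.5947 -0.09    0.2148]
post 133 [ 0.6265 -0.4165  0.2145]
beam 1640 [ 0.6076 -0.2587  0.1941] ang 5.11
tine 84 [0.4903 0.018  0.0141] ang 17.7 end [0.5323 0.0312 0.0188]
tine 82 [ 0.4971 -0.007   0.0145] ang 17.6 end [0.5378 0.0068 0.018 ]
htop 100 [ 0.4334 -0.0152  0.0968] [ 0.416 -0.027  0.088] [ 0.444 -0.001  0.103]
```

```bash
cat >> h.py <<'E'
from scipy.spatial.transform import Rotation as Ro
def Q(yaw): # tool down, tool x at yaw (deg)
    return Ro.from_euler('z',yaw,degrees=True)*Ro.from_euler('x',180,degrees=True)
def inc(p0,q0,p1,q1):
    d=q0.inv().apply(np.array(p1)-p0)*100; w=(q0.inv()*q1).as_rotvec(); return np.r_[d.round(2),w.round(3)]
def obs(): 
    o=monitor.get_obs(); return np.array(o['eef_pos']),Ro.from_quat(o['tool_rot']),o
def lift2tcp(x,y,yaw): pass
E
python3 - <<'E'
from h import *
p,q,o=obs(); print(p,q.as_euler('xyz',degrees=True)); print(inc(p,q,[.432,-.014,.17],Q(107.7)))
E
```

```text
[ 0.20173147 -0.45688894  0.23051409] [-1.79893327e+02 -1.14052016e-04  2.38218475e+01]
[ 3.895e+01 -3.120e+01  6.110e+00 -2.000e-03 -1.000e-03 -1.464e+00]
```

Call:
arm_command(increments=[{"dx":3.9,"dy":-3.12,"dz":0.3,"wz":-0.14},{"dx":7.8,"dy":-6.24,"dz":0.6,"wz":-0.28},{"dx":11.7,"dy":-9.36,"dz":0.9,"wz":-0.42},{"dx":15.6,"dy":-12.48,"dz":1.5,"wz":-0.57},{"dx":19.5,"dy":-15.6,"dz":2.2,"wz":-0.72},{"dx":23.4,"dy":-18.7,"dz":3.0,"wz":-0.87},{"dx":27.3,"dy":-21.8,"dz":3.8,"wz":-1.02},{"dx":31.2,"dy":-25,"dz":4.6,"wz":-1.17},{"dx":35.1,"dy":-28.1,"dz":5.4,"wz":-1.32},{"dx":38.95,"dy":-31.2,"dz":6.1,"wz":-1.464}])

```text
validation failed for argument at $.in...
```

Call:
arm_command(increments=[{"dx":3.9,"dy":-3.12,"dz":0.3,"wx":0,"wy":0,"wz":-0.14,"grip":8.5},{"dx":7.8,"dy":-6.24,"dz":0.6,"wx":0,"wy":0,"wz":-0.28,"grip":8.5},{"dx":11.7,"dy":-9.36,"dz":0.9,"wx":0,"wy":0,"wz":-0.42,"grip":8.5},{"dx":15.6,"dy":-12.48,"dz":1.5,"wx":0,"wy":0,"wz":-0.57,"grip":8.5},{"dx":19.5,"dy":-15.6,"dz":2.2,"wx":0,"wy":0,"wz":-0.72,"grip":8.5},{"dx":23.4,"dy":-18.7,"dz":3.0,"wx":0,"wy":0,"wz":-0.87,"grip":8.5},{"dx":27.3,"dy":-21.8,"dz":3.8,"wx":0,"wy":0,"wz":-1.02,"grip":8.5},{"dx":31.2,"dy":-25,"dz":4.6,"wx":0,"wy":0,"wz":-1.17,"grip":8.5},{"dx":35.1,"dy":-28.1,"dz":5.4,"wx":0,"wy":0,"wz":-1.32,"grip":8.5},{"dx":38.95,"dy":-31.2,"dz":6.1,"wx":0,"wy":0,"wz":-1.464,"grip":8.5}])

```text
clock: 1.1
eef_pos: [0.431, -0.0154, 0.1702]
tool_rot: [0.587, 0.809, -0.0, -0.0]
ft_force: [0.6, -0.3, -0.3]
grip_width: 0.0848
grasp_force: 0.0
```

Run:
```python
from h import *
p,q,o=obs(); print(p,q.as_euler('xyz',degrees=True))
im,d,c=shot('wrist','w1.png'); V=c[2]; print('cam',(-V[:3,:3].T@V[:3,3]).round(3), 'look',(-V[2,:3]).round(2))
hsv=cv2.cvtColor(im,cv2.COLOR_RGB2HSV).astype(int);H,S,Vv=hsv[...,0],hsv[...,1],hsv[...,2]
v,u=np.mgrid[0:480,0:640]; X=depthpts(c,np.c_[u.ravel(),v.ravel()],d).reshape(480,640,3)
m=((H<6)|(H>174))&(S>150)&(d>0)&(X[...,2]>.09)
P=X[m]; print(m.sum(),P.mean(0).round(4),cv2.minAreaRect(P[:,:2].astype(np.float32)*1000),np.median(P[:,2]))
print(proj(c,[.4321,-.0139,.099]))
```

```text
[ 0.43099363 -0.01543454  0.17023646] [-1.79978900e+02  4.67559043e-03  1.08067930e+02]
cam [0.409 0.053 0.312] look [ 0.09 -0.27 -0.96]
1391 [ 0.43   -0.0117  0.0977] ((430.2287902832031, -12.621691703796387), (23.697111129760742, 21.806556701660156), 18.547449111938477) 0.09799785028042046
[[324.17796341 253.38068961]]
```

View pics/w1.png

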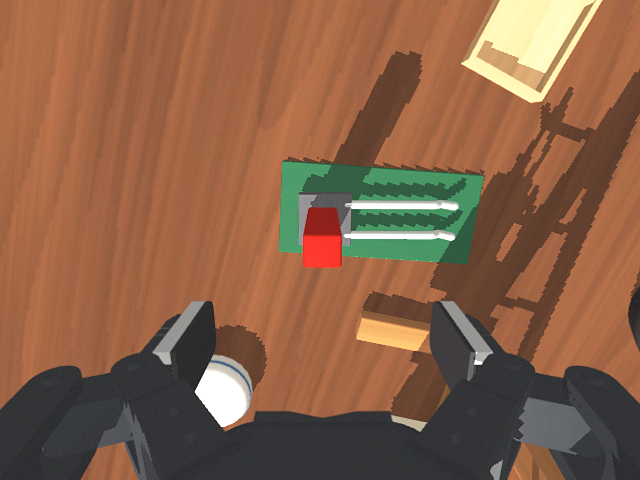

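The handle is centred at about (322,238) between the open fingers, with the tines pointing right to (455,205) and (455,237). The measured handle agrees with the desk cameras to about 2 mm, so I'll descend and grasp.

Call:
arm_command(increments=[{"dx":0.06,"dy":-0.06,"dz":3,"wx":0,"wy":0,"wz":-0.007,"grip":8.5},{"dx":0.06,"dy":-0.06,"dz":7,"wx":0,"wy":0,"wz":-0.007,"grip":8.5},{"dx":0.06,"dy":-0.06,"dz":10,"wx":0,"wy":0,"wz":-0.007,"grip":7},{"dx":0.06,"dy":-0.06,"dz":11.4,"wx":0,"wy":0,"wz":-0.007,"grip":5},{"dx":0.06,"dy":-0.06,"dz":11.4,"wx":0,"wy":0,"wz":-0.007,"grip":3},{"dx":0.06,"dy":-0.06,"dz":11.4,"wx":0,"wy":0,"wz":-0.007,"grip":1.5},{"dx":0.06,"dy":-0.06,"dz":11.4,"wx":0,"wy":0,"wz":-0.007,"grip":1.5},{"dx":0.06,"dy":-0.06,"dz":11.4,"wx":0,"wy":0,"wz":-0.007,"grip":1.5},{"dx":0.06,"dy":-0.06,"dz":11.4,"wx":0,"wy":0,"wz":-0.007,"grip":1.5},{"dx":0.06,"dy":-0.06,"dz":11.4,"wx":0,"wy":0,"wz":-0.007,"grip":1.5}])

```text
clock: 2.15
eef_pos: [0.4304, -0.0172, 0.0572]
tool_rot: [0.587, 0.81, 0.0, 0.0]
ft_force: [0.0, -0.7, 0.8]
grip_width: 0.0231
grasp_force: 62.2
```

Run:
```python
from h import *
p,q,o=obs(); print(p,q.as_euler('xyz',degrees=True),o['joint_pos'],o['grip_width'])
print(inc(p,q,[.391,-.2376,.214],Q(96.5)))
```

```text
[ 0.43036922 -0.01716995  0.05724913] [1.79945784e+02 2.36336251e-02 1.08098810e+02] [-3.98344634e-02  2.71364580e-01 -4.54427122e-01  8.43973956e-01
 -5.71151606e-05  1.21507782e+00] 0.023077812866889712
[-1.974e+01 -1.058e+01 -1.568e+01  1.000e-03  0.000e+00  2.020e-01]
```

Call:
arm_command(increments=[{"dx":0,"dy":0,"dz":-3,"wx":0,"wy":0,"wz":0,"grip":1.5},{"dx":0,"dy":0,"dz":-7,"wx":0,"wy":0,"wz":0.0,"grip":1.5},{"dx":-2,"dy":-1.0,"dz":-11,"wx":0,"wy":0,"wz":0.02,"grip":1.5},{"dx":-5,"dy":-2.7,"dz":-14,"wx":0,"wy":0,"wz":0.05,"grip":1.5},{"dx":-9,"dy":-4.8,"dz":-15.7,"wx":0,"wy":0,"wz":0.09,"grip":1.5},{"dx":-13,"dy":-7,"dz":-15.7,"wx":0,"wy":0,"wz":0.13,"grip":1.5},{"dx":-16.5,"dy":-8.9,"dz":-15.7,"wx":0,"wy":0,"wz":0.17,"grip":1.5},{"dx":-19,"dy":-10.2,"dz":-15.7,"wx":0,"wy":0,"wz":0.2,"grip":1.5},{"dx":-19.7,"dy":-10.6,"dz":-15.7,"wx":0,"wy":0,"wz":0.202,"grip":1.5},{"dx":-19.7,"dy":-10.6,"dz":-15.7,"wx":0,"wy":0,"wz":0.202,"grip":1.5}])

```text
clock: 3.15
eef_pos: [0.3901, -0.2379, 0.2136]
tool_rot: [0.666, 0.746, 0.0, -0.0]
ft_force: [-0.4, 0.6, -1.2]
grip_width: 0.0236
grasp_force: 62.1
```

Run:
```python
from h import *
p,q,o=obs(); print(p,q.as_euler('xyz',degrees=True),o['joint_pos'],o['grip_width'])
im,d,c=shot('wrist','w2.png'); np.savez('w2.npz',p=im,d=d,K=c[0],D=c[1],V=c[2])
im,d,c=shot('scene','s2.png'); np.savez('s2.npz',p=im,d=d,K=c[0],D=c[1],V=c[2])
a=cv2.imread('pics/w2.png'); cv2.imwrite('pics/w2.png',a)
```

```text
[ 0.39005888 -0.23792388  0.21360189] [-1.79986037e+02 -3.45887208e-02  9.64158686e+01] [-5.47935086e-01  1.65074960e-01 -1.36967659e-01  1.26931633e+00
  3.27540991e-04  9.10883043e-01] 0.023565809060792434
```

View pics/w2.png

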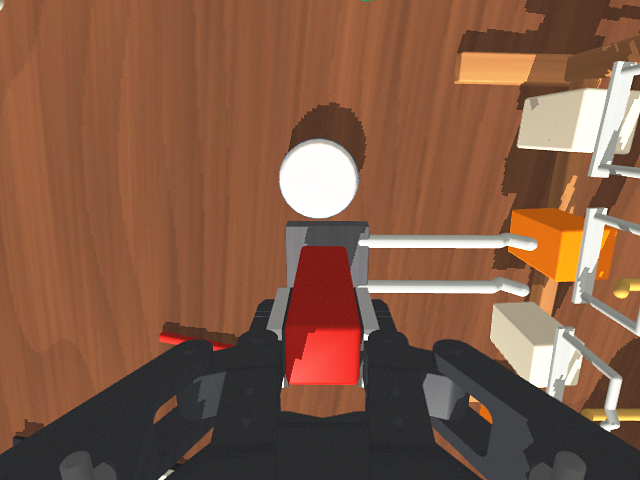

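The wrist view shows the lifter held straight, tine tips at (535,244) and (525,290), and the amber bail ahead at (590,255). Next I'll measure the tines' midline.

```bash
cat > m3.py <<'E'
from h import *
import sys
def L(n):
    z=np.load(n); c=(z['K'],z['D'],z['V']); p,d=z['p'],z['d']; v,u=np.mgrid[0:480,0:640]
    hsv=cv2.cvtColor(p,cv2.COLOR_RGB2HSV).astype(int); return p,d,c,depthpts(c,np.c_[u.ravel(),v.ravel()],d).reshape(480,640,3),hsv[...,1],hsv[...,2]
def tines(n,tcp,yaw,zr):
    p,d,c,X,S,V=L(n); yw=np.radians(yaw-90); R=np.array([[np.cos(yw),np.sin(yw)],[-np.sin(yw),np.cos(yw)]])
    loc=np.concatenate([(X[...,:2]-tcp[:2])@R.T,X[...,2:]],-1)
    m=(S<80)&(V>110)&(loc[...,0]>.03)&(loc[...,0]<.125)&(abs(loc[...,1])<.03)&(X[...,2]>zr[0])&(X[...,2]<zr[1])
    k,l,s,_=cv2.connectedComponentsWithStats(m.astype(np.uint8))
    for i in range(1,k):
        if s[i,4]>30:
            P=loc[l==i]; Pb=P[P[:,0]<.088]; f=np.polyfit(Pb[:,0],Pb[:,1],1); g=np.polyfit(Pb[:,0],Pb[:,2],1)
            print(n,s[i,4],'y@0,.1: ',np.polyval(f,0).round(4),np.polyval(f,.1).round(4),'z@0,.1',np.polyval(g,0).round(4),np.polyval(g,.1).round(4),'xmax',P[:,0].max().round(4))
if __name__=='__main__':
    tcp=np.array([.39006,-.23792,.2136])
    for n in('w2.npz','s2.npz'): tines(n,tcp,96.4,(.15,.19))
    # amber bail in wrist view
    p,d,c,X,S,V=L('w2.npz')
    m=(S<80)&(V>110)&(abs(X[...,0]-.555)<.03)&(abs(X[...,1]+.2195)<.04)&(X[...,2]>.14)
    P=X[m]; 
    for a in np.arange(.14,.2,.01):
        B=P[(P[:,2]>a)&(P[:,2]<a+.01)]
        if len(B): print(a.round(2),len(B),B.mean(0).round(4),B[:,1].min().round(4),B[:,1].max().round(4))
    print('bar px',proj(c,[.55,-.2195,.1905]))
E
python3 m3.py
```

```text
w2.npz 2036 y@0,.1:  0.0174 0.0176 z@0,.1 0.1705 0.1708 xmax 0.1117
w2.npz 1941 y@0,.1:  -0.008 -0.0084 z@0,.1 0.1701 0.1707 xmax 0.1114
s2.npz 59 y@0,.1:  0.0159 0.017 z@0,.1 0.1698 0.1726 xmax 0.1093
s2.npz 63 y@0,.1:  -0.0099 -0.0095 z@0,.1 0.169 0.173 xmax 0.1118
0.14 1708 [ 0.549  -0.2177  0.1477] -0.2497 -0.1888
0.15 230 [ 0.5482 -0.2168  0.1552] -0.2461 -0.1918
0.16 266 [ 0.5485 -0.2182  0.1651] -0.2459 -0.1918
0.17 307 [ 0.5485 -0.2181  0.1751] -0.2463 -0.1918
0.18 168 [ 0.5519 -0.2406  0.1847] -0.2462 -0.1929
0.19 94 [ 0.5511 -0.2405  0.1914] -0.2461 -0.2314
bar px [[648.77793255 285.63237426]]
```

Call:
arm_command(increments=[{"dx":-0.35,"dy":0.5,"dz":0,"wx":0,"wy":0,"wz":0,"grip":1.5},{"dx":-0.35,"dy":1.5,"dz":0,"wx":0,"wy":0,"wz":0,"grip":1.5},{"dx":-0.35,"dy":2.5,"dz":0,"wx":0,"wy":0,"wz":0,"grip":1.5},{"dx":-0.35,"dy":3.5,"dz":0,"wx":0,"wy":0,"wz":0,"grip":1.5},{"dx":-0.35,"dy":4.5,"dz":0,"wx":0,"wy":0,"wz":0,"grip":1.5},{"dx":-0.35,"dy":5.5,"dz":0,"wx":0,"wy":0,"wz":0,"grip":1.5},{"dx":-0.35,"dy":6,"dz":0,"wx":0,"wy":0,"wz":0,"grip":1.5},{"dx":-0.35,"dy":6,"dz":0,"wx":0,"wy":0,"wz":0,"grip":1.5},{"dx":-0.35,"dy":6,"dz":-0.5,"wx":0,"wy":0,"wz":0,"grip":1.5},{"dx":-0.35,"dy":6,"dz":-1,"wx":0,"wy":0,"wz":0,"grip":1.5}])

```text
clock: 4.25
eef_pos: [0.4501, -0.234, 0.2241]
tool_rot: [0.666, 0.746, -0.0, -0.0]
ft_force: [0.5, -0.6, -1.9]
grip_width: 0.0236
grasp_force: 62.0
```

```bash
cat > look.py <<'E'
from h import *
import sys
t=sys.argv[1]; p,q,o=obs(); print(p.round(4),q.as_euler('xyz',degrees=True).round(2),o['ft_force'],o['clock'])
for n in sys.argv[2:]:
    im,d,c=shot(n); np.savez(f'{n[0]}{t}.npz',p=im,d=d,K=c[0],D=c[1],V=c[2]); 
    cv2.imwrite(f'pics/{n[0]}{t}.png',im[...,::-1])
E
python3 look.py 3 wrist scene
python3 - <<'E'
from h import *
a=cv2.imread('pics/w3.png')[120:400,300:]; b=cv2.imread('pics/s3.png')[190:330,90:330]
a=cv2.resize(a,(408,336)); b=cv2.resize(b,(576,336))[:, :392]
cv2.imwrite('pics/ws3.png',np.hstack([a,b]))
E
```

```text
[ 0.4501 -0.234   0.2241] [-1.7997e+02 -1.0000e-02  9.6510e+01] [ 0.48673025 -0.56673468 -1.92925105] 4.25
```

View pics/ws3.png

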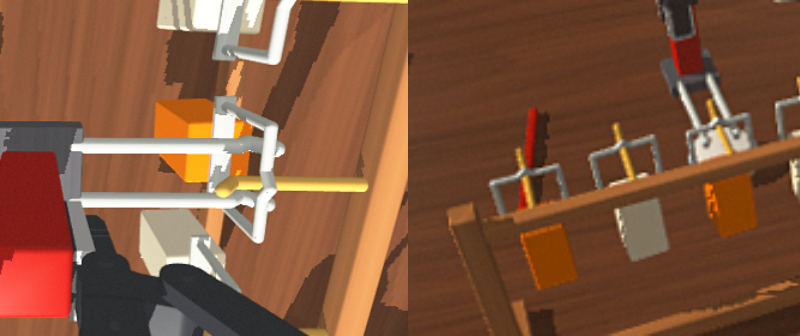

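The tines are inside the bail opening: in the left crop the tips are at (280,148) and (265,205), and the bar runs from (270,125) to (260,240). I'll check the numbers before lifting.

```bash
cat > m4.py <<'E'
from m3 import *
def chk(n,tcp,yaw):
    p,d,c,X,S,V=L(n); yw=np.radians(yaw-90); R=np.array([[np.cos(yw),np.sin(yw)],[-np.sin(yw),np.cos(yw)]])
    loc=np.concatenate([(X[...,:2]-tcp[:2])@R.T,X[...,2:]],-1).reshape(-1,3); zl=tcp[2]-.056; loc[:,2]-=zl
    st=((S<80)&(V>110)).ravel()
    Ps=loc[st&(loc[:,0]>.03)&(loc[:,0]<.13)&(abs(loc[:,1])<.045)&(loc[:,2]>0)&(loc[:,2]<.06)]
    t=Ps[(Ps[:,2]<.02)&(abs(Ps[:,1]-.0042)<.02)]; print('tine tips x',np.percentile(t[:,0],99.7).round(4),'tine y range',np.percentile(t[(t[:,0]<.09)&(t[:,0]>.05)][:,1],[1,99]).round(4))
    b=Ps[(Ps[:,0]>.085)&(Ps[:,2]>.021)]; 
    top=b[b[:,2]>b[:,2].max()-.012]; print('bail top n',len(top),'x',np.median(top[:,0]).round(4),'y',top[:,1].min().round(4),top[:,1].max().round(4),'z',np.percentile(top[:,2],[5,50,99]).round(4))
    w=Ps[(Ps[:,0]>.085)&(Ps[:,2]>.02)]; print('bail y ext',np.percentile(w[:,1],[.5,99.5]).round(4)); f=np.polyfit(top[:,1],top[:,0],1); print('bar slope deg',np.degrees(np.arctan(-f[0])).round(1))
    hs=cv2.cvtColor(p,cv2.COLOR_RGB2HSV).astype(int).reshape(-1,3); br=(hs[:,0]>15)&(hs[:,0]<30)&(hs[:,1]>100)&(abs(loc[:,1]-.004)<.02)&(loc[:,2]>.015)&(loc[:,0]<.13)&(loc[:,0]>.06); B=loc[br]
    if len(B)>5: print('peg y',B[:,1].mean().round(4),B.min(0).round(4),B.max(0).round(4))
if __name__=='__main__':
    chk('w3.npz',np.array([.4501,-.234,.2241]),96.5)
    chk('s3.npz',np.array([.4501,-.234,.2241]),96.5)
E
python3 m4.py
```

```text
tine tips x 0.1107 tine y range [-0.0117  0.0204]
bail top n 1154 x 0.1001 y -0.024 0.0309 z [0.0226 0.0249 0.0302]
bail y ext [-0.0229  0.0307]
bar slope deg 1.9
peg y 0.0043 [0.077  0.0005 0.0194] [0.1299 0.0071 0.0342]
tine tips x 0.1118 tine y range [-0.013  0.018]
bail top n 58 x 0.1019 y -0.0236 0.0283 z [0.0228 0.0259 0.0305]
bail y ext [-0.0235  0.0282]
bar slope deg 1.1
peg y 0.0025 [0.0793 0.0003 0.0222] [0.1297 0.0053 0.0348]
```

Tine, bail and peg centrelines agree to under 1 mm and the bar sits above the dip, so I'll lift.

Call:
arm_command(increments=[{"dx":0,"dy":0,"dz":-0.5,"wx":0,"wy":0,"wz":0,"grip":1.5},{"dx":0,"dy":0,"dz":-0.8,"wx":0,"wy":0,"wz":0,"grip":1.5},{"dx":0,"dy":0,"dz":-1.1,"wx":0,"wy":0,"wz":0,"grip":1.5},{"dx":0,"dy":0,"dz":-1.4,"wx":0,"wy":0,"wz":0,"grip":1.5},{"dx":0,"dy":0,"dz":-1.7,"wx":0,"wy":0,"wz":0,"grip":1.5},{"dx":0,"dy":0,"dz":-2.1,"wx":0,"wy":0,"wz":0,"grip":1.5},{"dx":0,"dy":0,"dz":-2.5,"wx":0,"wy":0,"wz":0,"grip":1.5},{"dx":0,"dy":0,"dz":-2.9,"wx":0,"wy":0,"wz":0,"grip":1.5},{"dx":0,"dy":0,"dz":-3.2,"wx":0,"wy":0,"wz":0,"grip":1.5},{"dx":0,"dy":0,"dz":-3.2,"wx":0,"wy":0,"wz":0,"grip":1.5}])

```text
clock: 5.35
eef_pos: [0.4508, -0.2341, 0.2564]
tool_rot: [0.666, 0.746, 0.0, 0.001]
ft_force: [0.2, 0.1, -4.0]
grip_width: 0.0237
grasp_force: 62.0
```

```bash
python3 look.py 4 wrist scene; python3 -c "
from m4 import *
p,q,o=obs(); y=q.as_euler('xyz',degrees=True)[2]
chk('w4.npz',p,y); chk('s4.npz',p,y)"
```

```text
[ 0.4508 -0.2341  0.2564] [1.7995e+02 4.0000e-02 9.6530e+01] [ 0.20460597  0.0745004  -3.95506201] 5.35
tine tips x 0.111 tine y range [-0.0119  0.02  ]
bail top n 13 x 0.0998 y 0.0024 0.0049 z [0.021  0.0213 0.0221]
bail y ext [0.0007 0.0056]
bar slope deg -18.8
tine tips x 0.1106 tine y range [-0.0129  0.0174]
bail top n 1 x 0.1087 y -0.0095 -0.0095 z [0.0211 0.0211 0.0211]
bail y ext [-0.0094  0.0157]
bar slope deg 80.1m4.py:10: RankWarning: Polyfit may be poorly conditioned
  w=Ps[(Ps[:,0]>.085)&(Ps[:,2]>.02)]; print('bail y ext',np.percentile(w[:,1],[.5,99.5]).round(4)); f=np.polyfit(top[:,1],top[:,0],1); print('bar slope deg',np.degrees(np.arctan(-f[0])).round(1))
```

The seal hangs on the lifter (+2 N) with its peak at x = 99.8 mm. I'll retract along the peg.

Call:
arm_command(increments=[{"dx":0,"dy":-0.3,"dz":0,"wx":0,"wy":0,"wz":0,"grip":1.5},{"dx":0,"dy":-1,"dz":0,"wx":0,"wy":0,"wz":0,"grip":1.5},{"dx":0,"dy":-2.2,"dz":0,"wx":0,"wy":0,"wz":0,"grip":1.5},{"dx":0,"dy":-3.8,"dz":0,"wx":0,"wy":0,"wz":0,"grip":1.5},{"dx":0,"dy":-5.6,"dz":0,"wx":0,"wy":0,"wz":0,"grip":1.5},{"dx":0,"dy":-7.4,"dz":0,"wx":0,"wy":0,"wz":0,"grip":1.5},{"dx":0,"dy":-9,"dz":0,"wx":0,"wy":0,"wz":0,"grip":1.5},{"dx":0,"dy":-10.2,"dz":0,"wx":0,"wy":0,"wz":0,"grip":1.5},{"dx":0,"dy":-10.9,"dz":0,"wx":0,"wy":0,"wz":0,"grip":1.5},{"dx":0,"dy":-11,"dz":0,"wx":0,"wy":0,"wz":0,"grip":1.5}])

```text
clock: 6.45
eef_pos: [0.3405, -0.2466, 0.256]
tool_rot: [0.666, 0.746, 0.0, 0.0]
ft_force: [0.0, 0.3, -3.3]
grip_width: 0.0233
grasp_force: 61.9
```

Run:
```python
from h import *
p,q,o=obs(); print(p,q.as_euler('xyz',degrees=True),o['ft_force'])
T=np.array([.4423,.252,.2564]); t=np.arange(1,21)/20; s=3*t**2-2*t**3
for a in s: print(inc(p,q,p+(T-p)*a,Q(96.5+a*(82.4-96.5))))
# second half base = pose at s[9]
```

```text
[ 0.34049288 -0.24660391  0.25600297] [1.79978859e+02 1.66591859e-02 9.64729062e+01] [ 0.0212349   0.28741274 -3.31976588]
[ 0.35   0.11  -0.     0.     0.     0.001]
[ 1.36   0.44  -0.     0.     0.     0.006]
[ 2.94   0.96  -0.     0.     0.     0.014]
[ 5.03   1.64  -0.     0.     0.     0.025]
[ 7.56   2.46  -0.01   0.     0.     0.038]
[ 1.045e+01  3.400e+00 -1.000e-02  0.000e+00  0.000e+00  5.300e-02]
[ 1.364e+01  4.430e+00 -1.000e-02  0.000e+00  0.000e+00  6.900e-02]
[17.03   5.54  -0.02   0.     0.     0.086]
[ 2.058e+01  6.690e+00 -2.000e-02  0.000e+00  0.000e+00  1.040e-01]
[ 2.42e+01  7.87e+00 -2.00e-02  0.00e+00  0.00e+00  1.23e-01]
[27.81   9.04  -0.03   0.     0.     0.141]
[ 3.136e+01  1.020e+01 -3.000e-02  0.000e+00  0.000e+00  1.590e-01]
[ 3.476e+01  1.130e+01 -3.000e-02  0.000e+00  0.000e+00  1.760e-01]
[37.94  12.34  -0.04   0.     0.     0.192]
[ 4.083e+01  1.328e+01 -4.000e-02  0.000e+00  0.000e+00  2.070e-01]
[ 4.336e+01  1.410e+01 -4.000e-02  0.000e+00  0.000e+00  2.200e-01]
[45.45  14.78  -0.05   0.     0.     0.231]
[47.04  15.3   -0.05   0.     0.     0.239]
[48.04  15.62  -0.05   0.     0.     0.244]
[48.39  15.74  -0.05   0.     0.     0.246]
```

Call:
arm_command(increments=[{"dx":0.35,"dy":0.11,"dz":0,"wx":0,"wy":0,"wz":0.001,"grip":1.5},{"dx":1.36,"dy":0.44,"dz":0,"wx":0,"wy":0,"wz":0.006,"grip":1.5},{"dx":2.94,"dy":0.96,"dz":0,"wx":0,"wy":0,"wz":0.014,"grip":1.5},{"dx":5.03,"dy":1.64,"dz":0,"wx":0,"wy":0,"wz":0.025,"grip":1.5},{"dx":7.56,"dy":2.46,"dz":0,"wx":0,"wy":0,"wz":0.038,"grip":1.5},{"dx":10.45,"dy":3.4,"dz":0,"wx":0,"wy":0,"wz":0.053,"grip":1.5},{"dx":13.64,"dy":4.43,"dz":0,"wx":0,"wy":0,"wz":0.069,"grip":1.5},{"dx":17.03,"dy":5.54,"dz":0,"wx":0,"wy":0,"wz":0.086,"grip":1.5},{"dx":20.58,"dy":6.69,"dz":0,"wx":0,"wy":0,"wz":0.104,"grip":1.5},{"dx":24.2,"dy":7.87,"dz":0,"wx":0,"wy":0,"wz":0.123,"grip":1.5}])

```text
clock: 7.45
eef_pos: [0.392, 0.0055, 0.2558]
tool_rot: [0.71, 0.704, 0.0, -0.0]
ft_force: [1.0, -1.0, -3.4]
grip_width: 0.023
grasp_force: 61.9
```

Call:
arm_command(increments=[{"dx":3.73,"dy":0.72,"dz":0,"wx":0,"wy":0,"wz":0.018,"grip":1.5},{"dx":7.4,"dy":1.43,"dz":0,"wx":0,"wy":0,"wz":0.036,"grip":1.5},{"dx":10.9,"dy":2.11,"dz":0,"wx":0,"wy":0,"wz":0.053,"grip":1.5},{"dx":14.2,"dy":2.75,"dz":0,"wx":0,"wy":0,"wz":0.069,"grip":1.5},{"dx":17.2,"dy":3.33,"dz":0,"wx":0,"wy":0,"wz":0.084,"grip":1.5},{"dx":19.8,"dy":3.84,"dz":0,"wx":0,"wy":0,"wz":0.097,"grip":1.5},{"dx":21.95,"dy":4.25,"dz":0,"wx":0,"wy":0,"wz":0.108,"grip":1.5},{"dx":23.6,"dy":4.57,"dz":0,"wx":0,"wy":0,"wz":0.116,"grip":1.5},{"dx":24.6,"dy":4.77,"dz":0,"wx":0,"wy":0,"wz":0.121,"grip":1.5},{"dx":24.97,"dy":4.84,"dz":0,"wx":0,"wy":0,"wz":0.123,"grip":1.5}])

```text
clock: 8.45
eef_pos: [0.4421, 0.2538, 0.2553]
tool_rot: [0.752, 0.66, -0.0, -0.0]
ft_force: [-0.9, -0.5, -4.4]
grip_width: 0.0234
grasp_force: 61.9
```

```bash
python3 look.py 5 wrist scene
python3 - <<'E'
from h import *
a=cv2.imread('pics/w5.png')[60:420,240:]; b=cv2.imread('pics/s5.png')[150:300,340:500]
cv2.imwrite('pics/ws5.png',np.hstack([cv2.resize(a,(400,360)),cv2.resize(b,(384,360))]))
E
```

```text
[0.4421 0.2538 0.2553] [-179.94    0.     82.55] [-0.92344401 -0.54717462 -4.43269197] 8.45
```

View pics/ws5.png

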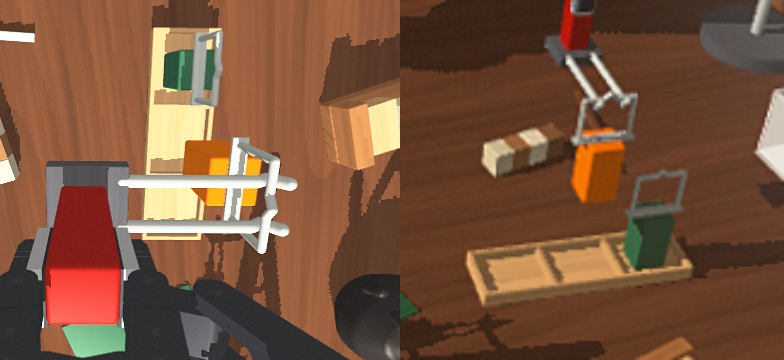

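The seal hangs straight from the tines at left (240,185), above the middle compartment, with jade at (190,70). I'll measure bar against tray before lowering.

```bash
cat > m5.py <<'E'
from m3 import *
def tr(n,nb=''):
    p,d,c,X,S,V=L(n); H=cv2.cvtColor(p,cv2.COLOR_RGB2HSV).astype(int)[...,0]; x,y,z=X[...,0],X[...,1],X[...,2]
    m=(z>.011)&(z<.021)&(x>.44)&(x<.62)&(y>.1)&(y<.4)&(H>8)&(H<28)&(S>50)&(V>90)
    r=cv2.minAreaRect(X[m][:,:2].astype(np.float32)*1000); print(n,'tray',m.sum(),np.round(r[0],1),np.round(r[1],1),round(r[2],1),'dividers:')
    th=np.radians(-7.6); ly=(x-.5418)*(-np.sin(th))+(y-.2429)*np.cos(th); lx=(x-.5418)*np.cos(th)+(y-.2429)*np.sin(th)
    for k in (1,-1,3,-3):
        q=m&(abs(lx)<.025)&(abs(ly-k*.0365)<.008); 
        if q.sum()>10: print('   ',k,q.sum(),np.percentile(ly[q],[5,50,95]).round(4))
    print('   lx ext',np.percentile(lx[m],[1,99]).round(4))
    a=(H>4)&(H<18)&(S>190)&(V>120)&(x>.4)&(x<.65)&(y>.1)&(y<.4)&(z>.02)
    if a.sum(): P=X[a]; zt=np.percentile(P[:,2],98); T=P[P[:,2]>zt-.004]; print('   amber',a.sum(),'z',np.percentile(P[:,2],[2,98]).round(4),'top rect',[np.round(v,1) for v in cv2.minAreaRect(T[:,:2].astype(np.float32)*1000)],'lx ext',np.percentile(lx[a],[2,98]).round(4),'ly',np.percentile(ly[a],[2,98]).round(4))
    s=(S<80)&(V>110)&(abs(x-.535)<.06)&(abs(y-.2)<.09)&(z>.06)
    zz=z[s]; 
    if s.sum():
        for h in np.arange(zz.min(),zz.max(),.008):
            q=s&(z>=h)&(z<h+.008)
            if q.sum()>5: print('   steel z',h.round(3),q.sum(),'lx',np.median(lx[q]).round(4),'ly',np.percentile(ly[q],[2,98]).round(4))
if __name__=='__main__':
    import sys
    for n in sys.argv[1:]: tr(n)
E
python3 m5.py w5.npz s5.npz
```

```text
w5.npz tray 1998 [543.2 243. ] [224.4  67.1] 82.3 dividers:
    1 211 [0.0353 0.0374 0.0394]
    -1 63 [-0.0352 -0.0345 -0.0337]
    3 257 [0.1084 0.1103 0.1122]
    -3 211 [-0.1114 -0.1087 -0.1073]
   lx ext [-0.032   0.0339]
   amber 1474 z [0.1058 0.1661] top rect [array([502.4, 271.2]), array([ 78.9, 124.9]), np.float64(75.5)] lx ext [-0.0179  0.0116] ly [-0.0132  0.0186]
   steel z 0.069 43 lx -0.0021 ly [0.0431 0.0469]
   steel z 0.109 9 lx -0.0012 ly [0.0458 0.0468]
   steel z 0.165 1091 lx -0.0016 ly [-0.0224  0.0309]
   steel z 0.173 65 lx -0.0026 ly [-0.0225  0.0289]
   steel z 0.181 58 lx -0.0027 ly [0.0246 0.029 ]
   steel z 0.189 86 lx -0.0029 ly [-0.025   0.0289]
   steel z 0.197 148 lx -0.0025 ly [-0.025   0.0289]
   steel z 0.205 2234 lx -0.0314 ly [-0.0217  0.0271]
   steel z 0.213 2468 lx -0.003 ly [-0.0219  0.0258]
   steel z 0.309 358 lx -0.0654 ly [-0.0085  0.0044]
s5.npz tray 581 [540.7 243.1] [225.1  73.8] 82.6 dividers:
    1 34 [0.0332 0.0351 0.038 ]
    -1 31 [-0.0389 -0.0366 -0.0339]
    3 31 [0.1065 0.1095 0.1122]
    -3 37 [-0.1124 -0.1108 -0.1078]
   lx 
[... 603 characters left out ...]
x -0.066 ly [-0.0125  0.0138]
   steel z 0.5 31 lx -0.0655 ly [-0.0135  0.0091]
   steel z 0.508 34 lx -0.0645 ly [-0.0162  0.0152]
   steel z 0.516 56 lx -0.0637 ly [-0.0173  0.0231]
   steel z 0.524 38 lx -0.059 ly [-0.0087  0.0257]
   steel z 0.532 41 lx -0.0519 ly [-0.0165  0.0085]
   steel z 0.54 46 lx -0.0498 ly [-0.0203  0.0002]
   steel z 0.548 56 lx -0.0484 ly [-0.0239 -0.003 ]
   steel z 0.556 62 lx -0.0488 ly [-0.0255 -0.004 ]
   steel z 0.564 61 lx -0.0499 ly [-0.0251 -0.0038]
   steel z 0.572 59 lx -0.0496 ly [-0.0201 -0.0001]
   steel z 0.58 62 lx -0.0496 ly [-0.0197  0.0063]
   steel z 0.588 89 lx -0.0546 ly [-0.0234  0.0241]
   steel z 0.596 63 lx -0.0543 ly [-0.023   0.0213]
```

Call:
arm_command(increments=[{"dx":-0.1,"dy":0.2,"dz":0.3,"wx":0,"wy":0,"wz":0,"grip":1.5},{"dx":-0.1,"dy":0.2,"dz":1,"wx":0,"wy":0,"wz":0,"grip":1.5},{"dx":-0.1,"dy":0.2,"dz":2.2,"wx":0,"wy":0,"wz":0,"grip":1.5},{"dx":-0.1,"dy":0.2,"dz":3.6,"wx":0,"wy":0,"wz":0,"grip":1.5},{"dx":-0.1,"dy":0.2,"dz":5,"wx":0,"wy":0,"wz":0,"grip":1.5},{"dx":-0.1,"dy":0.2,"dz":6.4,"wx":0,"wy":0,"wz":0,"grip":1.5},{"dx":-0.1,"dy":0.2,"dz":7.6,"wx":0,"wy":0,"wz":0,"grip":1.5},{"dx":-0.1,"dy":0.2,"dz":8.4,"wx":0,"wy":0,"wz":0,"grip":1.5},{"dx":-0.1,"dy":0.2,"dz":8.7,"wx":0,"wy":0,"wz":0,"grip":1.5},{"dx":-0.1,"dy":0.2,"dz":8.8,"wx":0,"wy":0,"wz":0,"grip":1.5}])

```text
clock: 9.55
eef_pos: [0.4443, 0.2508, 0.1675]
tool_rot: [0.752, 0.659, -0.0, -0.0]
ft_force: [-0.3, 0.8, -3.0]
grip_width: 0.0232
grasp_force: 61.8
```

Call:
arm_command(increments=[{"dx":0,"dy":0,"dz":0.2,"wx":0,"wy":0,"wz":0,"grip":1.5},{"dx":0,"dy":0,"dz":0.4,"wx":0,"wy":0,"wz":0,"grip":1.5},{"dx":0,"dy":0,"dz":0.6,"wx":0,"wy":0,"wz":0,"grip":1.5},{"dx":0,"dy":0,"dz":0.8,"wx":0,"wy":0,"wz":0,"grip":1.5},{"dx":0,"dy":0,"dz":1.0,"wx":0,"wy":0,"wz":0,"grip":1.5},{"dx":0,"dy":0,"dz":1.2,"wx":0,"wy":0,"wz":0,"grip":1.5},{"dx":0,"dy":0,"dz":1.4,"wx":0,"wy":0,"wz":0,"grip":1.5},{"dx":0,"dy":0,"dz":1.6,"wx":0,"wy":0,"wz":0,"grip":1.5},{"dx":0,"dy":0,"dz":2.0,"wx":0,"wy":0,"wz":0,"grip":1.5},{"dx":0,"dy":0,"dz":2.5,"wx":0,"wy":0,"wz":0,"grip":1.5}])

```text
clock: 10.55
eef_pos: [0.4447, 0.2511, 0.1427]
tool_rot: [0.752, 0.659, 0.0, 0.0]
ft_force: [0.7, 0.6, -1.0]
grip_width: 0.0233
grasp_force: 62.1
```

```bash
python3 look.py 6 wrist scene; python3 m5.py w6.npz s6.npz | grep -v "z 0.[345]"; python3 -c "
from m4 import *
p,q,o=obs(); y=q.as_euler('xyz',degrees=True)[2]
chk('w6.npz',p,y); chk('s6.npz',p,y)"
```

```text
[0.4447 0.2511 0.1427] [ 1.7996e+02 -3.0000e-02  8.2440e+01] [ 0.68993441  0.60415549 -1.03251856] 10.55
w6.npz tray 3748 [543.2 245. ] [221.  67.] 82.5 dividers:
    1 358 [0.0357 0.0373 0.0394]
    -1 217 [-0.0382 -0.036  -0.034 ]
    3 460 [0.1085 0.1104 0.1125]
    -3 23 [-0.1081 -0.1077 -0.107 ]
   lx ext [-0.0322  0.0337]
   amber 1406 z [0.0209 0.0674] top rect [array([504.6, 268.4]), array([ 79. , 124.3]), np.float64(75.6)] lx ext [-0.0154  0.0135] ly [-0.0162  0.0159]
   steel z 0.066 1219 lx 0.0005 ly [-0.0213  0.0457]
   steel z 0.074 89 lx -0.0005 ly [-0.0278  0.0469]
   steel z 0.082 146 lx -0.0004 ly [-0.0275  0.0468]
   steel z 0.09 768 lx -0.0006 ly [-0.026   0.0459]
   steel z 0.098 3242 lx -0.0295 ly [-0.0242  0.0248]
   steel z 0.106 369 lx -0.0003 ly [-0.0272  0.0467]
   steel z 0.114 996 lx 0.001 ly [-0.0263  0.0461]
   steel z 0.194 353 lx -0.0627 ly [-0.0112  0.0003]
s6.npz tray 585 [541.1 242.9] [225.7  74. ] 82.4 dividers:
    1 29 [0.0324 0.0353 0.0367]
    -1 37 [-0.0387 -0.0364 -0.0335]
    3 30 [0.1069 0.1093 0.1118]
    -3 36 [-0.1126 -0.1107 -0.1076]
  
[... 156 characters left out ...]
 [-0.0188  0.0125]
   steel z 0.068 43 lx 0.0015 ly [-0.0303  0.0154]
   steel z 0.076 10 lx 0.0005 ly [-0.0281  0.0465]
   steel z 0.084 6 lx 0.0003 ly [-0.0287  0.0399]
   steel z 0.092 51 lx -0.0122 ly [-0.0269  0.0132]
   steel z 0.1 66 lx -0.0169 ly [-0.0255  0.045 ]
   steel z 0.108 23 lx 0.001 ly [-0.0287  0.0472]
   steel z 0.116 30 lx 0.0016 ly [-0.0278  0.0315]
tine tips x 0.1113 tine y range [-0.0111  0.0209]
bail top n 1237 x 0.0987 y -0.0233 0.0314 z [0.0266 0.0294 0.0346]
bail y ext [-0.0224  0.0313]
bar slope deg -0.3
tine tips x 0.1114 tine y range [-0.0123  0.0169]
bail top n 42 x 0.0999 y -0.0229 0.0273 z [0.0284 0.0311 0.0371]
bail y ext [-0.0236  0.0272]
bar slope deg 1.2
```

The first seal stands centred in the middle compartment and the tines are free by 8 mm. I'll back out.

Call:
arm_command(increments=[{"dx":0,"dy":-0.5,"dz":0,"wx":0,"wy":0,"wz":0,"grip":1.5},{"dx":0,"dy":-1.5,"dz":0,"wx":0,"wy":0,"wz":0,"grip":1.5},{"dx":0,"dy":-3,"dz":0,"wx":0,"wy":0,"wz":0,"grip":1.5},{"dx":0,"dy":-4.8,"dz":0,"wx":0,"wy":0,"wz":0,"grip":1.5},{"dx":0,"dy":-6.6,"dz":-0.8,"wx":0,"wy":0,"wz":0,"grip":1.5},{"dx":0,"dy":-8.2,"dz":-2.2,"wx":0,"wy":0,"wz":0,"grip":1.5},{"dx":0,"dy":-9.4,"dz":-4,"wx":0,"wy":0,"wz":0,"grip":1.5},{"dx":0,"dy":-10.2,"dz":-5.8,"wx":0,"wy":0,"wz":0,"grip":1.5},{"dx":0,"dy":-10.5,"dz":-6.8,"wx":0,"wy":0,"wz":0,"grip":1.5},{"dx":0,"dy":-10.5,"dz":-7.1,"wx":0,"wy":0,"wz":0,"grip":1.5}])

```text
clock: 11.65
eef_pos: [0.3403, 0.2653, 0.2151]
tool_rot: [0.752, 0.659, 0.001, 0.0]
ft_force: [1.2, -0.5, -1.8]
grip_width: 0.0236
grasp_force: 62.1
```

```bash
python3 look.py 7 wrist scene; python3 m5.py w7.npz s7.npz | grep -v "z 0.[1345]";python3 - <<'E'
from h import *
p,q,o=obs(); M=np.array([.345,-.06,.214]); T=np.array([.4062,-.3939,.214])
t=np.arange(1,11)/10
print('A'); [print(inc(p,q,p+(M-p)*a,Q(82.4+a*(89-82.4)))) for a in [t[0],t[-1]]]
print('B'); print(inc(M,Q(89),T,Q(95.6)))
E
```

```text
[0.3403 0.2653 0.2151] [ 1.7989e+02 -1.2000e-01  8.2490e+01] [ 1.17040875 -0.48022259 -1.7671272 ] 11.65
w7.npz tray 3187 [542.8 243. ] [224.4  68.4] 82.2 dividers:
    1 251 [0.0351 0.037  0.0394]
    -1 65 [-0.0382 -0.0365 -0.0341]
    3 273 [0.1084 0.1101 0.1119]
    -3 248 [-0.1114 -0.1086 -0.1074]
   lx ext [-0.0328  0.0335]
   amber 1484 z [0.0212 0.0669] top rect [array([542.2, 242.7]), array([33. , 34.8]), np.float64(83.9)] lx ext [-0.0161  0.0118] ly [-0.0164  0.0161]
   steel z 0.061 127 lx -0.0029 ly [-0.0296  0.046 ]
   steel z 0.069 944 lx 0.0005 ly [-0.0301  0.0451]
   steel z 0.077 112 lx -0.0004 ly [-0.0278  0.0467]
   steel z 0.085 116 lx -0.0003 ly [-0.0281  0.047 ]
   steel z 0.093 124 lx -0.0004 ly [-0.0282  0.047 ]
s7.npz tray 590 [542.2 242.7] [225.   71.3] 82.2 dividers:
    1 34 [0.0328 0.0348 0.0373]
    -1 32 [-0.0382 -0.0366 -0.034 ]
    3 32 [0.1076 0.1093 0.1122]
    -3 39 [-0.1123 -0.1109 -0.1079]
   lx ext [-0.0344  0.0346]
   amber 319 z [0.0212 0.0706] top rect [array([543.6, 240.8]), array([32. , 37.6]), np.float64(79.3)] lx ext [-0.0134  0.0196] ly [-0.019   0.0123]
   steel z 0.069 61 lx 0.0011 ly [-0.0302  0.0447]
   steel z 0.077 8 lx 0.0013 ly [-0.0274  0.0466]
   steel z 0.085 7 lx -0.0004 ly [-0.0294  0.0464]
A
[-3.21e+00  4.70e-01 -0.00e+00  1.00e-03 -1.00e-03 -1.10e-02]
[-3.215e+01  4.720e+00 -2.000e-02  1.000e-03 -1.000e-03 -1.140e-01]
B
[-33.28    6.7     0.      0.      0.     -0.115]
```

Seal 1 stands upright and centred in cell_2. Next I'll go to the second amber seal.

Call:
arm_command(increments=[{"dx":-1,"dy":0.15,"dz":0,"wx":0,"wy":0,"wz":-0.004,"grip":1.5},{"dx":-3,"dy":0.44,"dz":0,"wx":0,"wy":0,"wz":-0.011,"grip":1.5},{"dx":-6,"dy":0.88,"dz":0,"wx":0,"wy":0,"wz":-0.021,"grip":1.5},{"dx":-9.5,"dy":1.4,"dz":0,"wx":0,"wy":0,"wz":-0.034,"grip":1.5},{"dx":-13.2,"dy":1.94,"dz":0,"wx":0,"wy":0,"wz":-0.047,"grip":1.5},{"dx":-17,"dy":2.5,"dz":0,"wx":0,"wy":0,"wz":-0.06,"grip":1.5},{"dx":-20.8,"dy":3.05,"dz":0,"wx":0,"wy":0,"wz":-0.074,"grip":1.5},{"dx":-24.6,"dy":3.6,"dz":0,"wx":0,"wy":0,"wz":-0.087,"grip":1.5},{"dx":-28.4,"dy":4.17,"dz":0,"wx":0,"wy":0,"wz":-0.1,"grip":1.5},{"dx":-32.15,"dy":4.72,"dz":0,"wx":0,"wy":0,"wz":-0.114,"grip":1.5}])

```text
clock: 12.75
eef_pos: [0.3436, -0.0623, 0.2129]
tool_rot: [0.714, 0.701, -0.001, -0.001]
ft_force: [0.5, 0.1, -1.7]
grip_width: 0.0231
grasp_force: 62.1
```

Call:
arm_command(increments=[{"dx":-3.8,"dy":0.2,"dz":0,"wx":0,"wy":0,"wz":-0.013,"grip":1.5},{"dx":-7.6,"dy":0.5,"dz":0,"wx":0,"wy":0,"wz":-0.026,"grip":1.5},{"dx":-11.4,"dy":0.8,"dz":0,"wx":0,"wy":0,"wz":-0.04,"grip":1.5},{"dx":-15.2,"dy":1.2,"dz":0,"wx":0,"wy":0,"wz":-0.053,"grip":1.5},{"dx":-19,"dy":1.8,"dz":0,"wx":0,"wy":0,"wz":-0.066,"grip":1.5},{"dx":-22.6,"dy":2.6,"dz":0,"wx":0,"wy":0,"wz":-0.079,"grip":1.5},{"dx":-26,"dy":3.6,"dz":0,"wx":0,"wy":0,"wz":-0.09,"grip":1.5},{"dx":-29.2,"dy":4.8,"dz":0,"wx":0,"wy":0,"wz":-0.101,"grip":1.5},{"dx":-31.8,"dy":5.9,"dz":0,"wx":0,"wy":0,"wz":-0.11,"grip":1.5},{"dx":-33.28,"dy":6.7,"dz":0,"wx":0,"wy":0,"wz":-0.115,"grip":1.5}])

```text
clock: 13.75
eef_pos: [0.4047, -0.3966, 0.2119]
tool_rot: [0.673, 0.74, -0.0, -0.001]
ft_force: [0.8, -0.4, -1.0]
grip_width: 0.0232
grasp_force: 62.1
```

```bash
python3 look.py 8 wrist scene
cat > m6.py <<'E'
from m3 import *
import sys
p,q,o=obs(); yaw=q.as_euler('xyz',degrees=True)[2]
for n in sys.argv[1:]:
    tines(n,p,yaw,(.15,.19)); P_,d,c,X,S,V=L(n)
    m=(S<80)&(V>110)&(abs(X[...,0]-.565)<.03)&(abs(X[...,1]+.374)<.04)&(X[...,2]>.14); P=X[m]
    yw=np.radians(yaw-90); R=np.array([[np.cos(yw),np.sin(yw)],[-np.sin(yw),np.cos(yw)]])
    for a in np.arange(.14,.2,.01):
        B=P[(P[:,2]>a)&(P[:,2]<a+.01)]
        if len(B)>3: l=(B[:,:2]-p[:2])@R.T; print(a.round(2),len(B),B.mean(0).round(4),'local x',np.median(l[:,0]).round(4),'y ext',np.percentile(l[:,1],[2,98]).round(4))
E
python3 m6.py w8.npz s8.npz
```

```text
[ 0.4047 -0.3966  0.2119] [-1.7988e+02 -7.0000e-02  9.5430e+01] [ 0.8043223  -0.41092633 -1.02144537] 13.75
w8.npz 2010 y@0,.1:  0.0172 0.0173 z@0,.1 0.1686 0.1688 xmax 0.1108
w8.npz 1887 y@0,.1:  -0.0083 -0.0086 z@0,.1 0.1682 0.1689 xmax 0.1112
0.14 1770 [ 0.5642 -0.3729  0.1476] local x 0.1603 y ext [-0.0216  0.036 ]
0.15 205 [ 0.5635 -0.3722  0.1549] local x 0.1599 y ext [-0.0197  0.0343]
0.16 230 [ 0.5638 -0.3746  0.1647] local x 0.1599 y ext [-0.0199  0.0341]
0.17 156 [ 0.5652 -0.3905  0.1748] local x 0.1599 y ext [-0.02    0.0339]
0.18 134 [ 0.5659 -0.3988  0.1844] local x 0.1597 y ext [-0.0204 -0.0157]
s8.npz 57 y@0,.1:  0.0139 0.0144 z@0,.1 0.1693 0.1705 xmax 0.1112
s8.npz 60 y@0,.1:  -0.0113 -0.0135 z@0,.1 0.1722 0.1686 xmax 0.1114
0.16 8 [ 0.567  -0.3762  0.1653] local x 0.1635 y ext [-0.0211  0.0304]
0.17 7 [ 0.5683 -0.3867  0.1759] local x 0.1635 y ext [-0.021   0.0303]
0.18 4 [ 0.5663 -0.3762  0.1818] local x 0.1626 y ext [-0.0199  0.0295]
0.19 44 [ 0.5659 -0.3758  0.1939] local x 0.162 y ext [-0.0189  0.0304]
```

Call:
arm_command(increments=[{"dx":0.33,"dy":0.5,"dz":0,"wx":0,"wy":0,"wz":0,"grip":1.5},{"dx":0.33,"dy":1.5,"dz":0,"wx":0,"wy":0,"wz":0,"grip":1.5},{"dx":0.33,"dy":2.5,"dz":0,"wx":0,"wy":0,"wz":0,"grip":1.5},{"dx":0.33,"dy":3.5,"dz":0,"wx":0,"wy":0,"wz":0,"grip":1.5},{"dx":0.33,"dy":4.5,"dz":0,"wx":0,"wy":0,"wz":0,"grip":1.5},{"dx":0.33,"dy":5.5,"dz":0,"wx":0,"wy":0,"wz":0,"grip":1.5},{"dx":0.33,"dy":6.05,"dz":0,"wx":0,"wy":0,"wz":0,"grip":1.5},{"dx":0.33,"dy":6.05,"dz":-0.3,"wx":0,"wy":0,"wz":0,"grip":1.5},{"dx":0.33,"dy":6.05,"dz":-0.8,"wx":0,"wy":0,"wz":0,"grip":1.5},{"dx":0.33,"dy":6.05,"dz":-1.1,"wx":0,"wy":0,"wz":0,"grip":1.5}])

```text
clock: 14.85
eef_pos: [0.4655, -0.3853, 0.2255]
tool_rot: [0.672, 0.74, -0.0, 0.0]
ft_force: [0.2, -0.7, -2.3]
grip_width: 0.0233
grasp_force: 62.1
```

```bash
python3 look.py 9 wrist scene; python3 -c "
from m4 import *
p,q,o=obs(); y=q.as_euler('xyz',degrees=True)[2]
chk('w9.npz',p,y); chk('s9.npz',p,y)"
```

```text
[ 0.4655 -0.3853  0.2255] [1.7998e+02 3.0000e-02 9.5530e+01] [ 0.24282873 -0.65819555 -2.27197766] 14.85
tine tips x 0.1108 tine y range [-0.0116  0.0204]
bail top n 1044 x 0.0994 y -0.0262 0.0286 z [0.0214 0.0232 0.0287]
bail y ext [-0.0252  0.0284]
bar slope deg -0.4
peg y 0.0022 [ 0.0759 -0.0016  0.0188] [0.13   0.0049 0.0325]
tine tips x 0.1118 tine y range [-0.013   0.0176]
bail top n 45 x 0.1009 y -0.0247 0.0268 z [0.0222 0.0237 0.0293]
bail y ext [-0.0246  0.0266]
bar slope deg 1.4
peg y 0.0009 [ 0.0774 -0.0013  0.0194] [0.1298 0.003  0.033 ]
```

Call:
arm_command(increments=[{"dx":-0.15,"dy":0,"dz":0,"wx":0,"wy":0,"wz":0,"grip":1.5},{"dx":-0.25,"dy":0,"dz":-0.2,"wx":0,"wy":0,"wz":0,"grip":1.5},{"dx":-0.25,"dy":0,"dz":-0.5,"wx":0,"wy":0,"wz":0,"grip":1.5},{"dx":-0.25,"dy":0,"dz":-0.8,"wx":0,"wy":0,"wz":0,"grip":1.5},{"dx":-0.25,"dy":0,"dz":-1.1,"wx":0,"wy":0,"wz":0,"grip":1.5},{"dx":-0.25,"dy":0,"dz":-1.5,"wx":0,"wy":0,"wz":0,"grip":1.5},{"dx":-0.25,"dy":0,"dz":-2.0,"wx":0,"wy":0,"wz":0,"grip":1.5},{"dx":-0.25,"dy":0,"dz":-2.5,"wx":0,"wy":0,"wz":0,"grip":1.5},{"dx":-0.25,"dy":0,"dz":-3.1,"wx":0,"wy":0,"wz":0,"grip":1.5},{"dx":-0.25,"dy":0,"dz":-3.1,"wx":0,"wy":0,"wz":0,"grip":1.5}])

```text
clock: 15.95
eef_pos: [0.4664, -0.3878, 0.2571]
tool_rot: [0.672, 0.741, 0.0, 0.001]
ft_force: [0.4, 0.4, -3.4]
grip_width: 0.0231
grasp_force: 61.8
```

```bash
python3 look.py 10 wrist scene; python3 -c "
from m4 import *
p,q,o=obs(); y=q.as_euler('xyz',degrees=True)[2]
p=p-[0,0,.012]
chk('w10.npz',p,y); chk('s10.npz',p,y)" 2>/dev/null
```

```text
[ 0.4664 -0.3878  0.2571] [1.7991e+02 9.0000e-02 9.5560e+01] [ 0.35338764  0.35245895 -3.36136509] 15.95
tine tips x 0.1071 tine y range [0.0012 0.0012]
bail top n 1923 x 0.0988 y -0.0243 0.0301 z [0.0252 0.0278 0.0331]
bail y ext [-0.0236  0.0294]
bar slope deg 0.0
```

The second seal sits in the dip. I'll retract.

Call:
arm_command(increments=[{"dx":0,"dy":-0.3,"dz":0,"wx":0,"wy":0,"wz":0,"grip":1.5},{"dx":0,"dy":-1,"dz":0,"wx":0,"wy":0,"wz":0,"grip":1.5},{"dx":0,"dy":-2.2,"dz":0,"wx":0,"wy":0,"wz":0,"grip":1.5},{"dx":0,"dy":-3.8,"dz":0,"wx":0,"wy":0,"wz":0,"grip":1.5},{"dx":0,"dy":-5.6,"dz":0,"wx":0,"wy":0,"wz":0,"grip":1.5},{"dx":0,"dy":-7.4,"dz":0,"wx":0,"wy":0,"wz":0,"grip":1.5},{"dx":0,"dy":-9,"dz":0,"wx":0,"wy":0,"wz":0,"grip":1.5},{"dx":0,"dy":-10.2,"dz":0,"wx":0,"wy":0,"wz":0,"grip":1.5},{"dx":0,"dy":-10.9,"dz":0,"wx":0,"wy":0,"wz":0,"grip":1.5},{"dx":0,"dy":-11,"dz":0,"wx":0,"wy":0,"wz":0,"grip":1.5}])

```text
clock: 17.05
eef_pos: [0.3556, -0.3983, 0.256]
tool_rot: [0.672, 0.74, -0.0, 0.0]
ft_force: [1.5, -0.3, -4.0]
grip_width: 0.0233
grasp_force: 61.9
```

Run:
```python
from h import *
p,q,o=obs(); print(p,o['ft_force'],q.as_euler('xyz',degrees=True)); T=np.array([.435,.179,p[2]]); C=np.array([.31,-.1,p[2]])
def pose(k):
    t=k/26; s=3*t**2-2*t**3; return (1-s)**2*p+2*s*(1-s)*C+s*s*T, Q(95.5+s*(82.4-95.5))
for a,b in((0,9),(9,18),(18,26)):
    p0,q0=pose(a); print('--')
    for k in range(a+1,b+1): v=inc(p0,q0,*pose(k)); print(v[[0,1,5]])
```

```text
[ 0.35555467 -0.39826238  0.25599511] [ 1.48967224 -0.28132961 -3.98060873] [1.79992635e+02 1.04958395e-02 9.54950247e+01]
--
[ 0.26  -0.01   0.001]
[ 1.01  -0.05   0.004]
[ 2.22  -0.1    0.008]
[ 3.82  -0.15   0.015]
[ 5.79  -0.17   0.022]
[ 8.08  -0.15   0.031]
[10.64  -0.06   0.041]
[13.42   0.1    0.052]
[16.39   0.36   0.063]
--
[3.12  0.17  0.012]
[6.35  0.45  0.025]
[9.64  0.84  0.038]
[12.96   1.35   0.051]
[16.26   1.97   0.064]
[19.5    2.7    0.077]
[22.65  3.51  0.09]
[25.67   4.39   0.102]
[28.52   5.32   0.114]
--
[2.74  0.64  0.011]
[5.24  1.29  0.021]
[7.46 1.92 0.03]
[9.37  2.5   0.037]
[10.91   3.     0.043]
[12.07   3.39   0.048]
[12.79   3.64   0.051]
[13.04   3.73   0.052]
```

Call:
arm_command(increments=[{"dx":0.26,"dy":-0.01,"dz":0,"wx":0,"wy":0,"wz":0.001,"grip":1.5},{"dx":1.01,"dy":-0.05,"dz":0,"wx":0,"wy":0,"wz":0.004,"grip":1.5},{"dx":2.22,"dy":-0.1,"dz":0,"wx":0,"wy":0,"wz":0.008,"grip":1.5},{"dx":3.82,"dy":-0.15,"dz":0,"wx":0,"wy":0,"wz":0.015,"grip":1.5},{"dx":5.79,"dy":-0.17,"dz":0,"wx":0,"wy":0,"wz":0.022,"grip":1.5},{"dx":8.08,"dy":-0.15,"dz":0,"wx":0,"wy":0,"wz":0.031,"grip":1.5},{"dx":10.64,"dy":-0.06,"dz":0,"wx":0,"wy":0,"wz":0.041,"grip":1.5},{"dx":13.42,"dy":0.1,"dz":0,"wx":0,"wy":0,"wz":0.052,"grip":1.5},{"dx":16.39,"dy":0.36,"dz":0,"wx":0,"wy":0,"wz":0.063,"grip":1.5}])

```text
clock: 17.95
eef_pos: [0.3438, -0.2326, 0.2557]
tool_rot: [0.695, 0.719, 0.0, -0.0]
ft_force: [-0.2, 1.5, -3.9]
grip_width: 0.0234
grasp_force: 61.9
```

Call:
arm_command(increments=[{"dx":3.12,"dy":0.17,"dz":0,"wx":0,"wy":0,"wz":0.012,"grip":1.5},{"dx":6.35,"dy":0.45,"dz":0,"wx":0,"wy":0,"wz":0.025,"grip":1.5},{"dx":9.64,"dy":0.84,"dz":0,"wx":0,"wy":0,"wz":0.038,"grip":1.5},{"dx":12.96,"dy":1.35,"dz":0,"wx":0,"wy":0,"wz":0.051,"grip":1.5},{"dx":16.26,"dy":1.97,"dz":0,"wx":0,"wy":0,"wz":0.064,"grip":1.5},{"dx":19.5,"dy":2.7,"dz":0,"wx":0,"wy":0,"wz":0.077,"grip":1.5},{"dx":22.65,"dy":3.51,"dz":0,"wx":0,"wy":0,"wz":0.09,"grip":1.5},{"dx":25.67,"dy":4.39,"dz":0,"wx":0,"wy":0,"wz":0.102,"grip":1.5},{"dx":28.52,"dy":5.32,"dz":0,"wx":0,"wy":0,"wz":0.114,"grip":1.5}])

```text
clock: 18.85
eef_pos: [0.3867, 0.0546, 0.2559]
tool_rot: [0.734, 0.679, 0.0, -0.0]
ft_force: [0.5, -0.6, -3.0]
grip_width: 0.0233
grasp_force: 61.9
```

Call:
arm_command(increments=[{"dx":2.74,"dy":0.64,"dz":0,"wx":0,"wy":0,"wz":0.011,"grip":1.5},{"dx":5.24,"dy":1.29,"dz":0,"wx":0,"wy":0,"wz":0.021,"grip":1.5},{"dx":7.46,"dy":1.92,"dz":0,"wx":0,"wy":0,"wz":0.03,"grip":1.5},{"dx":9.37,"dy":2.5,"dz":0,"wx":0,"wy":0,"wz":0.037,"grip":1.5},{"dx":10.91,"dy":3,"dz":0,"wx":0,"wy":0,"wz":0.043,"grip":1.5},{"dx":12.07,"dy":3.39,"dz":0,"wx":0,"wy":0,"wz":0.048,"grip":1.5},{"dx":12.79,"dy":3.64,"dz":0,"wx":0,"wy":0,"wz":0.051,"grip":1.5},{"dx":13.04,"dy":3.73,"dz":0,"wx":0,"wy":0,"wz":0.052,"grip":1.5},{"dx":13.04,"dy":3.73,"dz":0,"wx":0,"wy":0,"wz":0.052,"grip":1.5}])

```text
clock: 19.75
eef_pos: [0.435, 0.1792, 0.2557]
tool_rot: [0.752, 0.659, -0.0, -0.0]
ft_force: [1.1, -0.2, -3.5]
grip_width: 0.0233
grasp_force: 61.8
```

```bash
sed -i 's/abs(x-.535)<.06)&(abs(y-.2)<.09)/abs(x-.535)<.06)\&(abs(y-.17)<.04)/' m5.py; python3 look.py 11 wrist scene; python3 m5.py w11.npz s11.npz | grep -v "z 0.[345]"
python3 - <<'E'
from h import *
a=cv2.imread('pics/w11.png')[60:420,240:]; b=cv2.imread('pics/s11.png')[150:300,340:500]
cv2.imwrite('pics/ws11.png',np.hstack([cv2.resize(a,(400,360)),cv2.resize(b,(384,360))]))
E
```

```text
[0.435  0.1792 0.2557] [-1.7998e+02  1.0000e-02  8.2450e+01] [ 1.10869773 -0.19795335 -3.54142863] 19.75
w11.npz tray 2505 [543.  244.1] [223.2  67. ] 82.6 dividers:
    1 203 [0.0352 0.037  0.0381]
    -1 180 [-0.0379 -0.0367 -0.0347]
    3 280 [0.1083 0.11   0.1125]
    -3 133 [-0.11   -0.1085 -0.1073]
   lx ext [-0.0323  0.0338]
   amber 2563 z [0.0266 0.1664] top rect [array([492.7, 195.5]), array([ 41., 140.]), np.float64(57.5)] lx ext [-0.0151  0.0146] ly [-0.0875  0.0137]
   steel z 0.166 1090 lx 0.0017 ly [-0.0976 -0.0441]
   steel z 0.174 60 lx 0.0005 ly [-0.0968 -0.0462]
   steel z 0.182 58 lx 0.0003 ly [-0.0507 -0.0461]
   steel z 0.19 87 lx 0.0003 ly [-0.0998 -0.0462]
   steel z 0.198 156 lx 0.0004 ly [-0.1005 -0.0463]
   steel z 0.206 2890 lx -0.0241 ly [-0.0967 -0.0485]
   steel z 0.214 1440 lx 0.0015 ly [-0.0975 -0.049 ]
s11.npz tray 576 [542.4 242.5] [224.9  70.5] 81.8 dividers:
    1 29 [0.0329 0.0355 0.0373]
    -1 32 [-0.0388 -0.0372 -0.0336]
    3 32 [0.1081 0.1095 0.1117]
    -3 35 [-0.1123 -0.1108 -0.1081]
   lx ext [-0.034   0.0351]
   amber 761 z [0.0228 0.1691] top rect [array([534.3, 168.6]), array([33.3, 35. ]), np.float64(76.1)] lx ext [-0.0137  0.0202] ly [-0.092   0.0111]
   steel z 0.168 53 lx 0.0026 ly [-0.1043 -0.052 ]
   steel z 0.2 8 lx 0.0028 ly [-0.1024 -0.0567]
   steel z 0.208 126 lx -0.0192 ly [-0.0999 -0.0549]
   steel z 0.216 24 lx 0.0049 ly [-0.0948 -0.0533]
   steel z 0.6 15 lx -0.0453 ly [-0.0941 -0.0738]
```

View pics/ws11.png

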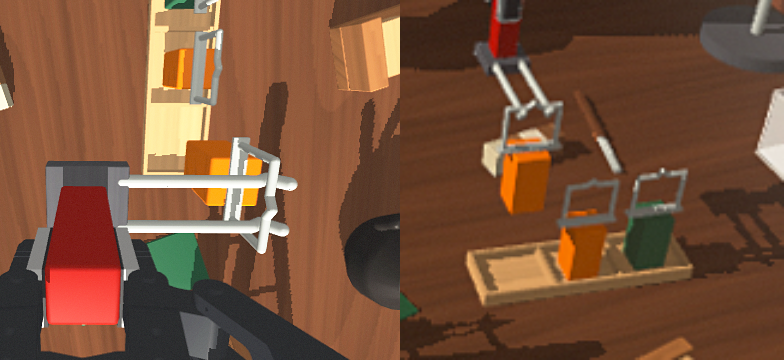

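The second seal hangs level at left (240,180), centred over the remaining compartment, and the first stands in the middle one at (190,65). I'll lower it the same way.

Call:
arm_command(increments=[{"dx":0,"dy":0,"dz":0.3,"wx":0,"wy":0,"wz":0,"grip":1.5},{"dx":0,"dy":0,"dz":1,"wx":0,"wy":0,"wz":0,"grip":1.5},{"dx":0,"dy":0,"dz":2.2,"wx":0,"wy":0,"wz":0,"grip":1.5},{"dx":0,"dy":0,"dz":3.6,"wx":0,"wy":0,"wz":0,"grip":1.5},{"dx":0,"dy":0,"dz":5,"wx":0,"wy":0,"wz":0,"grip":1.5},{"dx":0,"dy":0,"dz":6.4,"wx":0,"wy":0,"wz":0,"grip":1.5},{"dx":0,"dy":0,"dz":7.6,"wx":0,"wy":0,"wz":0,"grip":1.5},{"dx":0,"dy":0,"dz":8.4,"wx":0,"wy":0,"wz":0,"grip":1.5},{"dx":0,"dy":0,"dz":8.7,"wx":0,"wy":0,"wz":0,"grip":1.5},{"dx":0,"dy":0,"dz":8.8,"wx":0,"wy":0,"wz":0,"grip":1.5}])

```text
clock: 20.85
eef_pos: [0.4351, 0.1791, 0.1675]
tool_rot: [0.752, 0.659, -0.0, -0.0]
ft_force: [0.2, -0.3, -4.1]
grip_width: 0.0235
grasp_force: 61.8
```

Call:
arm_command(increments=[{"dx":0,"dy":0,"dz":0.2,"wx":0,"wy":0,"wz":0,"grip":1.5},{"dx":0,"dy":0,"dz":0.4,"wx":0,"wy":0,"wz":0,"grip":1.5},{"dx":0,"dy":0,"dz":0.6,"wx":0,"wy":0,"wz":0,"grip":1.5},{"dx":0,"dy":0,"dz":0.8,"wx":0,"wy":0,"wz":0,"grip":1.5},{"dx":0,"dy":0,"dz":1.0,"wx":0,"wy":0,"wz":0,"grip":1.5},{"dx":0,"dy":0,"dz":1.2,"wx":0,"wy":0,"wz":0,"grip":1.5},{"dx":0,"dy":0,"dz":1.4,"wx":0,"wy":0,"wz":0,"grip":1.5},{"dx":0,"dy":0,"dz":1.6,"wx":0,"wy":0,"wz":0,"grip":1.5},{"dx":0,"dy":0,"dz":2.0,"wx":0,"wy":0,"wz":0,"grip":1.5},{"dx":0,"dy":0,"dz":2.5,"wx":0,"wy":0,"wz":0,"grip":1.5}])

```text
clock: 21.85
eef_pos: [0.4356, 0.1794, 0.1428]
tool_rot: [0.752, 0.659, 0.0, 0.0]
ft_force: [0.1, -0.9, -1.2]
grip_width: 0.023
grasp_force: 62.0
```

```bash
python3 look.py 12 wrist scene; python3 -c "
from m4 import *
p,q,o=obs(); y=q.as_euler('xyz',degrees=True)[2]
chk('w12.npz',p,y); chk('s12.npz',p,y)"; python3 m5.py w12.npz | grep -v "z 0.[345]"
```

```text
[0.4356 0.1794 0.1428] [ 1.7995e+02 -3.0000e-02  8.2440e+01] [ 0.1288953  -0.9415597  -1.16739363] 21.85
tine tips x 0.1115 tine y range [-0.0112  0.0208]
bail top n 1237 x 0.0994 y -0.0232 0.0315 z [0.0266 0.0294 0.0349]
bail y ext [-0.0227  0.0313]
bar slope deg -0.4
tine tips x 0.1113 tine y range [-0.0132  0.0173]
bail top n 48 x 0.1002 y -0.0241 0.0285 z [0.0275 0.0307 0.0356]
bail y ext [-0.024   0.0284]
bar slope deg 0.0
w12.npz tray 3970 [540.6 226.5] [191.3  67.1] 82.5 dividers:
    1 486 [0.0352 0.0372 0.0391]
    -1 324 [-0.0375 -0.0359 -0.0343]
    -3 300 [-0.1116 -0.1093 -0.1072]
   lx ext [-0.0324  0.0337]
   amber 3489 z [0.0214 0.0681] top rect [array([493.4, 211.7]), array([104.5, 126.8]), np.float64(82.8)] lx ext [-0.0159  0.017 ] ly [-0.0874  0.0146]
   steel z 0.066 1133 lx 0.0018 ly [-0.094 -0.044]
   steel z 0.074 75 lx 0.0006 ly [-0.1    -0.0461]
   steel z 0.082 142 lx 0.0009 ly [-0.0996 -0.0461]
   steel z 0.09 765 lx 0.0005 ly [-0.0986 -0.0467]
   steel z 0.098 2782 lx -0.0248 ly [-0.0967 -0.0488]
   steel z 0.106 370 lx 0.0009 ly [-0.0997 -0.0462]
   steel z 0.114 953 lx 0.0021 ly [-0.0989 -0.0476]
```

Call:
arm_command(increments=[{"dx":0,"dy":-0.5,"dz":0,"wx":0,"wy":0,"wz":0,"grip":1.5},{"dx":0,"dy":-1.5,"dz":0,"wx":0,"wy":0,"wz":0,"grip":1.5},{"dx":0,"dy":-3,"dz":0,"wx":0,"wy":0,"wz":0,"grip":1.5},{"dx":0,"dy":-4.8,"dz":0,"wx":0,"wy":0,"wz":0,"grip":1.5},{"dx":0,"dy":-6.6,"dz":0,"wx":0,"wy":0,"wz":0,"grip":1.5},{"dx":0,"dy":-8.4,"dz":0,"wx":0,"wy":0,"wz":0,"grip":1.5},{"dx":0,"dy":-9.8,"dz":0,"wx":0,"wy":0,"wz":0,"grip":1.5},{"dx":0,"dy":-10.7,"dz":0,"wx":0,"wy":0,"wz":0,"grip":1.5},{"dx":0,"dy":-11,"dz":0,"wx":0,"wy":0,"wz":0,"grip":1.5},{"dx":0,"dy":-11,"dz":0,"wx":0,"wy":0,"wz":0,"grip":1.5}])

```text
clock: 22.95
eef_pos: [0.3262, 0.1939, 0.143]
tool_rot: [0.752, 0.659, 0.0, 0.0]
ft_force: [-0.3, 0.1, -2.8]
grip_width: 0.0232
grasp_force: 62.1
```

```bash
python3 look.py 13 wrist scene; python3 m5.py w13.npz s13.npz| grep -v "z 0.[345]"
python3 - <<'E'
from h import *
p,q,o=obs(); T=np.array([.4296,-.0125,.120]); 
for k in range(1,13):
    t=k/12; s=3*t**2-2*t**3; print(inc(p,q,p+(T-p)*s,Q(82.4+s*(104.2-82.4)))[[0,1,2,5]])
E
```

```text
[0.3262 0.1939 0.143 ] [ 1.7996e+02 -2.0000e-02  8.2470e+01] [-0.32706029  0.08691987 -2.80299203] 22.95
w13.npz tray 4885 [538.8 227.6] [193.   67.4] 83.2 dividers:
    1 361 [0.0352 0.0371 0.0392]
    -1 385 [-0.0383 -0.0365 -0.0345]
    -3 365 [-0.1115 -0.1093 -0.1073]
   lx ext [-0.033   0.0303]
   amber 5110 z [0.0209 0.0657] top rect [array([518.4, 172.7]), array([33.4,  6.6]), np.float64(74.8)] lx ext [-0.0162  0.0035] ly [-0.0882  0.0135]
   steel z 0.067 22 lx -0.0019 ly [-0.1033 -0.0966]
s13.npz tray 571 [543.  243.4] [226.2  73.5] 82.2 dividers:
    1 29 [0.033  0.035  0.0375]
    -1 35 [-0.0387 -0.0369 -0.0337]
    3 30 [0.1083 0.1098 0.1124]
    -3 36 [-0.1123 -0.1105 -0.1082]
   lx ext [-0.034   0.0354]
   amber 619 z [0.0216 0.0708] top rect [array([539. , 203.8]), array([105.8,  36.7]), np.float64(82.4)] lx ext [-0.0142  0.0204] ly [-0.0914  0.0116]
   steel z 0.069 56 lx 0.0028 ly [-0.1031 -0.052 ]
   steel z 0.077 6 lx 0.0028 ly [-0.102  -0.0539]
   steel z 0.109 29 lx 0.0024 ly [-0.1011 -0.0495]
   steel z 0.117 18 lx 0.0027 ly [-0.0939 -0.0487]
[-0.38   0.25   0.05  -0.007]
[-1.42   0.96   0.17  -0.028]
[-2.99   2.02   0.36  -0.059]
[-4.95   3.35   0.6   -0.098]
[-7.19   4.85   0.86  -0.143]
[-9.55  6.45  1.15 -0.19]
[-11.92    8.05    1.43   -0.237]
[-14.15    9.56    1.7    -0.281]
[-16.12   10.89    1.94   -0.321]
[-17.69   11.95    2.13   -0.352]
[-18.73   12.65    2.25   -0.373]
[-19.11  12.91   2.3   -0.38]
```

Call:
arm_command(increments=[{"dx":-0.4,"dy":0.1,"dz":0,"wx":0,"wy":0,"wz":-0.007,"grip":1.5},{"dx":-1.8,"dy":0.5,"dz":0,"wx":0,"wy":0,"wz":-0.028,"grip":1.5},{"dx":-4.2,"dy":1.5,"dz":0.2,"wx":0,"wy":0,"wz":-0.07,"grip":1.5},{"dx":-7.2,"dy":3.3,"dz":0.5,"wx":0,"wy":0,"wz":-0.13,"grip":1.5},{"dx":-10.5,"dy":5.6,"dz":1.0,"wx":0,"wy":0,"wz":-0.19,"grip":1.5},{"dx":-13.5,"dy":8.1,"dz":1.4,"wx":0,"wy":0,"wz":-0.25,"grip":1.5},{"dx":-16,"dy":10.3,"dz":1.8,"wx":0,"wy":0,"wz":-0.31,"grip":1.5},{"dx":-18,"dy":12,"dz":2.1,"wx":0,"wy":0,"wz":-0.35,"grip":1.5},{"dx":-19,"dy":12.8,"dz":2.3,"wx":0,"wy":0,"wz":-0.375,"grip":1.5},{"dx":-19.1,"dy":12.9,"dz":2.3,"wx":0,"wy":0,"wz":-0.38,"grip":1.5}])

```text
clock: 24.05
eef_pos: [0.4297, -0.0145, 0.1193]
tool_rot: [0.615, 0.788, -0.0, -0.0]
ft_force: [-0.0, 1.0, -0.8]
grip_width: 0.0236
grasp_force: 62.1
```

Call:
arm_command(increments=[{"dx":0,"dy":0,"dz":1,"wx":0,"wy":0,"wz":0,"grip":1.5},{"dx":0,"dy":0,"dz":2.5,"wx":0,"wy":0,"wz":0,"grip":1.5},{"dx":0,"dy":0,"dz":4,"wx":0,"wy":0,"wz":0,"grip":1.5},{"dx":0,"dy":0,"dz":5,"wx":0,"wy":0,"wz":0,"grip":1.5},{"dx":0,"dy":0,"dz":5.5,"wx":0,"wy":0,"wz":0,"grip":1.5},{"dx":0,"dy":0,"dz":5.7,"wx":0,"wy":0,"wz":0,"grip":1.5},{"dx":0,"dy":0,"dz":5.8,"wx":0,"wy":0,"wz":0,"grip":1.5},{"dx":0,"dy":0,"dz":5.8,"wx":0,"wy":0,"wz":0,"grip":1.5}])

```text
clock: 24.85
eef_pos: [0.4293, -0.0125, 0.0621]
tool_rot: [0.614, 0.789, 0.0, 0.0]
ft_force: [1.1, -0.6, -1.8]
grip_width: 0.0232
grasp_force: 62.2
```

```bash
python3 look.py 14 wrist; python3 -c "
from m3 import *
p,q,o=obs(); yaw=q.as_euler('xyz',degrees=True)[2]
tines('w14.npz',p,yaw,(0.005,.04))
P,d,c,X,S,V=L('w14.npz'); H=cv2.cvtColor(P,cv2.COLOR_RGB2HSV)[...,0].astype(int)
g=(H>55)&(H<90)&(S>90)&(abs(X[...,2])<.012)&(abs(X[...,0]-.477)<.13)&(abs(X[...,1])<.1); print(np.median(X[g][:,2]),cv2.minAreaRect(X[g][:,:2].astype(np.float32)*1000))"
```

```text
[ 0.4293 -0.0125  0.0621] [1.7995e+02 1.0000e-02 1.0422e+02] [ 1.10357094 -0.60650675 -1.81462255] 24.85
w14.npz 2060 y@0,.1:  0.0173 0.0175 z@0,.1 0.0189 0.0195 xmax 0.1125
w14.npz 1948 y@0,.1:  -0.0081 -0.0083 z@0,.1 0.0187 0.0193 xmax 0.1114
0.0021766304838267414 ((475.93988037109375, 4.0496673583984375), (170.17391967773438, 79.78929901123047), 14.153884887695312)
```

Call:
arm_command(increments=[{"dx":0,"dy":0,"dz":0.1,"wx":0,"wy":0,"wz":0,"grip":1.5},{"dx":0,"dy":0,"dz":0.2,"wx":0,"wy":0,"wz":0,"grip":1.5},{"dx":0,"dy":0,"dz":0.3,"wx":0,"wy":0,"wz":0,"grip":1.5},{"dx":0,"dy":0,"dz":0.35,"wx":0,"wy":0,"wz":0,"grip":1.5},{"dx":0,"dy":0,"dz":0.35,"wx":0,"wy":0,"wz":0,"grip":1.5}])

```text
clock: 25.4
eef_pos: [0.4289, -0.0126, 0.0582]
tool_rot: [0.614, 0.789, -0.0, -0.0]
ft_force: [0.2, -0.7, -1.5]
grip_width: 0.023
grasp_force: 62.2
```

Call:
arm_command(increments=[{"dx":0,"dy":0,"dz":0.05,"wx":0,"wy":0,"wz":0,"grip":1.5},{"dx":0,"dy":0,"dz":0.1,"wx":0,"wy":0,"wz":0,"grip":1.5},{"dx":0,"dy":0,"dz":0.1,"wx":0,"wy":0,"wz":0,"grip":1.5},{"dx":0,"dy":0,"dz":0.1,"wx":0,"wy":0,"wz":0,"grip":1.5}])

```text
clock: 25.8
eef_pos: [0.4289, -0.0126, 0.0573]
tool_rot: [0.614, 0.789, -0.0, -0.0]
ft_force: [-1.6, 0.9, -2.0]
grip_width: 0.0235
grasp_force: 62.2
```

Call:
arm_command(increments=[{"dx":0,"dy":0,"dz":0.05,"wx":0,"wy":0,"wz":0,"grip":1.5},{"dx":0,"dy":0,"dz":0.05,"wx":0,"wy":0,"wz":0,"grip":1.5},{"dx":0,"dy":0,"dz":0.1,"wx":0,"wy":0,"wz":0,"grip":1.5},{"dx":0,"dy":0,"dz":0.1,"wx":0,"wy":0,"wz":0,"grip":1.5}])

```text
clock: 26.2
eef_pos: [0.429, -0.0126, 0.0572]
tool_rot: [0.614, 0.789, 0.0, 0.0]
ft_force: [-1.8, -0.2, 9.2]
grip_width: 0.0232
grasp_force: 63.4
```

Contact with the mat at the same height as at the grasp. I'll ease off, open and leave.

Call:
arm_command(increments=[{"dx":0,"dy":0,"dz":-0.1,"wx":0,"wy":0,"wz":0,"grip":1.5},{"dx":0,"dy":0,"dz":-0.1,"wx":0,"wy":0,"wz":0,"grip":3},{"dx":0,"dy":0,"dz":-0.1,"wx":0,"wy":0,"wz":0,"grip":4.5},{"dx":0,"dy":0,"dz":-0.1,"wx":0,"wy":0,"wz":0,"grip":6},{"dx":0,"dy":0,"dz":-0.1,"wx":0,"wy":0,"wz":0,"grip":7},{"dx":0,"dy":0,"dz":-0.1,"wx":0,"wy":0,"wz":0,"grip":7},{"dx":0,"dy":0,"dz":-0.1,"wx":0,"wy":0,"wz":0,"grip":7}])

```text
clock: 26.9
eef_pos: [0.4289, -0.0126, 0.0572]
tool_rot: [0.614, 0.789, -0.0, -0.0]
ft_force: [-0.4, 0.1, 0.5]
grip_width: 0.0703
grasp_force: 0.0
```

Call:
arm_command(increments=[{"dx":0,"dy":0,"dz":-1,"wx":0,"wy":0,"wz":0,"grip":7},{"dx":0,"dy":0,"dz":-3,"wx":0,"wy":0,"wz":0,"grip":7},{"dx":0,"dy":0,"dz":-6,"wx":0,"wy":0,"wz":0,"grip":7},{"dx":0,"dy":0,"dz":-9,"wx":0,"wy":0,"wz":0,"grip":7},{"dx":0,"dy":0,"dz":-12,"wx":0,"wy":0,"wz":0,"grip":7},{"dx":0,"dy":0,"dz":-14,"wx":0,"wy":0,"wz":0,"grip":7},{"dx":0,"dy":0,"dz":-15,"wx":0,"wy":0,"wz":0,"grip":7},{"dx":0,"dy":0,"dz":-15,"wx":0,"wy":0,"wz":0,"grip":7},{"dx":0,"dy":0,"dz":-15,"wx":0,"wy":0,"wz":0,"grip":7}])

```text
clock: 27.8
eef_pos: [0.4284, -0.0126, 0.2066]
tool_rot: [0.614, 0.789, -0.0, -0.0]
ft_force: [0.3, -0.4, -0.1]
grip_width: 0.07
grasp_force: 0.0
```

```bash
python3 look.py 15 wrist scene; python3 -c "
from m3 import *
p=np.array([.4289,-.0126,.0572])
tines('w15.npz',p,104.2,(0.005,.04)); tines('s15.npz',p,104.2,(0.005,.04))"; python3 m5.py s15.npz | grep -v 'z 0.[345]'
```

```text
[ 0.4284 -0.0126  0.2066] [-1.7994e+02 -2.0000e-02  1.0421e+02] [ 0.31896189 -0.39814884 -0.12914827] 27.8
w15.npz 708 y@0,.1:  0.017 0.0171 z@0,.1 0.014 0.0138 xmax 0.1124
w15.npz 626 y@0,.1:  -0.009 -0.0087 z@0,.1 0.0138 0.0142 xmax 0.112
s15.npz 72 y@0,.1:  0.0155 0.015 z@0,.1 0.0147 0.0148 xmax 0.1098
s15.npz 73 y@0,.1:  -0.0114 -0.0104 z@0,.1 0.016 0.014 xmax 0.1104
s15.npz tray 586 [542.1 243.6] [226.2  71.4] 82.2 dividers:
    1 30 [0.0332 0.0352 0.038 ]
    -1 37 [-0.0395 -0.0372 -0.0342]
    3 31 [0.1071 0.1096 0.1132]
    -3 36 [-0.1119 -0.1107 -0.1079]
   lx ext [-0.0344  0.0352]
   amber 614 z [0.0216 0.0705] top rect [array([539.4, 203.2]), array([104.7,  38.2]), np.float64(82.7)] lx ext [-0.0141  0.0205] ly [-0.0914  0.0116]
   steel z 0.069 59 lx 0.0025 ly [-0.1035 -0.0515]
   steel z 0.109 27 lx 0.0027 ly [-0.1012 -0.0488]
   steel z 0.117 21 lx 0.0028 ly [-0.096  -0.0505]
```

View pics/s15.png

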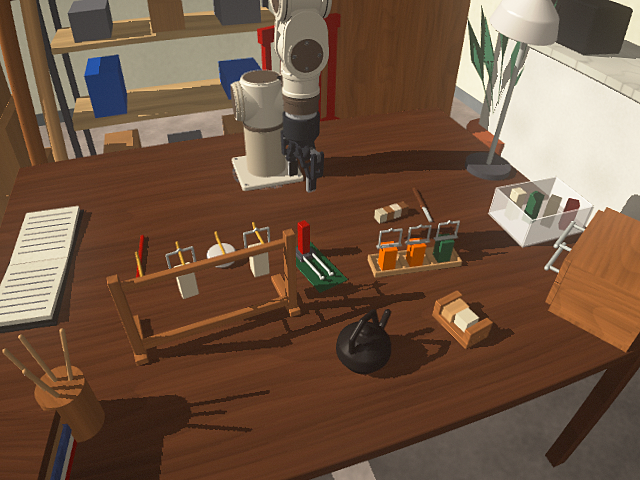

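Both amber seals stand in the tray at (388,255) and (416,252) beside jade at (445,247). The cream seals still hang at (187,285) and (260,262), and the lifter stands upright on its mat at (303,240).

```bash
python3 -c "
from workcell import job
print(job.job_done())"
```

```text
the job is handed in; nothing more can be done
None
```

The job is handed in at 27.8 s on the robot's clock, with no verdict returned: in the final pictures both amber seals stand upright and centred in the tray's two empty compartments, the lifter is on its mat, and the cream and jade seals are as they were.

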